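# Hang a lipped parts bin on the louvre rack of an electronics bench

### The job

Hang the loose lipped parts bin on the top louvre of the bench rack: carry it level with its lip over the louvre, lower it gently until the lip has caught and the louvre carries it before you let go (no dropping, no forcing), then slide it along the louvre to the left until its side is flush against the left end plate. Leave it hanging square there, and leave the other things on the mat alone.

Things in the scene. Friction and masses are not known exactly. Their poses are not given: they have to be found in the camera images.
- bin_center (a point): Loose black plastic parts bin to hang, filled with small components, 0.15-0.33 kg: 58 mm wide (y), 100 deep (x -50 low front to +50 flat back face), 50 high. Origin: mid width and depth, 25 above the underside; z up. Sides are full height from x = -28 to the back, 28 high farther forward. It has a lip at the top of the back; the tray has none. Standing upright on the mat.
- bin_lip (a point): Middle of the lower edge of that bin's lip (56 mm behind bin_center, 12 above it); bin's axes. The lip is as wide as the bin, 3 mm thick, hangs from a 3 mm flange at the top of the back wall, reaches 10 mm down below the flange's underside and stands 4.5 mm clear of the back face.
- rack: Grey steel louvre rack, fixed, front to its -x. Origin: on its underside, mid width, in the front plane of the louvre strip's back plate; z up, +y to the left seen from the robot. End plates 3 mm thick, 170 high, x -75 to +22, inner faces at y = +170 and -170. Two uprights behind the strip (x from +4) reach z = 170. A full bin 80 wide already hangs at y -165 to -85, out to x = -116.
- louvre_mid (a point): Fixed point of the rack (rack axes), mid width in the top louvre's front face, 140 mm above the rack's origin, 9.5 in front: the mid height of the strip's adjustment. The strip is clamped by hand in slots: the louvre's real top edge is level but anywhere from 20 mm below to 20 above this point, different each time and not measured; it must be felt or seen.
- louvre_end (a point): Fixed point of the rack like louvre_mid, at the left end plate's inner face, 170 mm left of louvre_mid. The louvre is an upright tongue 2.5 mm thick along the whole strip, with an open-topped slot behind it 7 mm wide, 15 deep; the back plate ends 4 mm above the tongue. A second row 38 mm lower, in the same plane, bears the bin's back. Hung, the bin sags 3 degrees; 2-6 N slides it.
- tray_center (a point): A plain black tray with no lip, 62 x 100 x 50 mm, on the mat; leave it. Origin: its middle, 25 mm above its underside.
- battery_center (a point): Loose battery lying on the mat, 14 mm diameter, 50 mm long along x; leave it. Origin: its middle.
- spool: Metal spool standing on the mat, 54 mm diameter, 38 mm high; leave it. Origin: middle of its underside.
- can: White can standing on the mat, 52 mm diameter, 150 mm high; leave it. Origin: middle of its underside.

How it is judged:
At the end, for the whole second after the job is handed in: The bin hangs at rest by its lip on the top louvre (its centre 92 to 148 mm above the bench and 55 to 69 mm in front of the strip's plate, carried by the rack alone, upright within 0.15 rad, square to the rack within 0.09 rad), its left side within 4 mm of the left end plate (x of bin_center in the frame of rack between -0.069 and -0.055 m and y of bin_center in the frame of rack above 0.137 m and height (world z) of bin_center between 0.092 and 0.148 m and contact force between bin and rack above 0.5 N and angle between bin_center's own z axis and vertical below 0.15 rad and angle between the x axis of bin_center and the x axis of rack, either way round below 0.09 rad and linear speed of bin below 0.02 m/s); the robot touches nothing.
It fails at once if the robot forces the bin against the rack (over 40 N between bin and rack while the fingers touch the bin) (contact force between bin and rack above 40 N and contact force between the fingers and bin above 0.5 N).
It fails at once if the bin is dropped (moves faster than 0.27 m/s while no finger touches it) (contact force between the fingers and bin below 0.05 N and linear speed of bin above 0.27 m/s).
It fails at once if the bin is tipped by more than 0.5 rad so that parts would spill (angle between bin_center's own z axis and vertical above 0.5 rad).
It fails at once if the tray, battery, spool or can is moved by more than 25 mm (distance of any of tray_center, battery_center, spool, can from where it was at the start of the episode above 0.025 m).
It also fails if it takes over 70 s, if anything falls off the work surface, if the arm or the gripper's body presses on something with over 40 N, if the wrist force passes 120 N, or if a joint passes its speed limit or range.

### The arm

A 6-joint arm with a two-finger parallel gripper is mounted at the origin on the work surface. World frame = base frame: x ahead of the robot, y to its left, z up, the work surface at z = 0. Lengths are in m, angles in rad, forces in N, time in s.
With the tool pointing down it reaches from about 0.3 to 0.875 m from the base axis. Payload 6.4 kg.
Tool frame: the origin (TCP) lies at the very end of the fingers, on their centre line; the grasp point (between the pads) lies ctrl.grip_point_offset behind it (ctrl.grip_point_offset is the distance from the TCP to the grasp point, in m); z points along the fingers, x is the direction in which the jaws open and shut, and the axes are right-handed (so a half turn about z gives the same grasp; the last joint's range is limited). The gripper opens to 85 mm and grips with 20 to 120 N. Pads are 22 mm wide; open, the fingers measure 114 mm over their backs; the gripper's body (76 mm by 85 mm) begins 54 mm behind the grasp point. The pads swing forward as they close: fully open they stand 13 mm farther back than shut.
Start: joints at [1.123, 0.181, 1.607, -0, 1.354, -0.206], TCP at [0.138, 0.558, 0.231] pointing down, gripper open.
Joint ranges: [-2.99, 2.99], [-0.89, 2.07], [0.3, 2.58], [-1.14, 4.28], [0, 2.63], [-3.12, 3.12]. Speed limits (rad/s): [2.57, 2.57, 3.01, 3.14, 3.14, 3.14].

### API

Orientations are given as a unit quaternion [w, x, y, z].
In Python, from bench import get_obs, viewer, workorder, ctrl gives the robot as it stands. The module is installed in compiled form; this text tells all that it offers.
- The arm moves only by the tool move_arm, never from a script. Its argument "increments" is a list of rows, each an object of numbers: "tx", "ty", "tz": the shift along the tool's x, y, z in m; "turn": the turn about the tool's z in degrees. A call has 1 to 20 rows; each row is the pose to reach, as a shift and turn from the pose commanded when the call began, along the tool's axes at that moment; what a row does not reach only later rows make up. A row lasts 1/12 s, in which the tool goes at most 41.7 mm and 7.16 degrees, less where a joint would pass 70% of its speed; a pose out of reach is approached as far as the arm can. A call with a gripper value outside its range is refused whole. "gripper" is the opening, from 0 (shut) to 1 (fully open), set as the call begins (left out, the last holds). The fingers move at their own pace and stop on an object; the grip force is fixed at half the most. Time passes only in rows, so rows that repeat a pose let the fingers close. It gives the time, the measured TCP pose, the force and the opening at its end, in the units of the state.
- get_obs(): the state, without advancing time (a new reading comes with each control period).
- viewer.camera(name): name is "scene" or "top" or "wrist"; returns (picture, depth): 400x640x3 uint8, red, green, blue; 400x640 float32, m along the optical axis (not along the pixel's ray), 0 where there is no reading.
- viewer.get_calibration(name): a dict with "intrinsics" (3x3 intrinsics, pixels), "k1" (the pictures are not rectified: a ray, as slopes to the right and down, at radius r is drawn at 1 + k1 r^2 times it, then the intrinsics apply), "origin" and "attitude" of the camera in the world. Camera axes: x right, y up, looking along -z (the intrinsics and any distortion apply to the point x, -y, -z); pixel columns grow to the right and rows downward; lengths in m; the calibration is good to about 2 mm. A picture is of the moment at which its call begins: read the wrist's pose just before it. get_calibration takes no time and is no camera call; for the wrist camera it gives the pose at the moment of the call.
- workorder.hand_in(): hands the job in, once; it reports no verdict.
The state is a dict: "time_s": time; "q": joint angles; "dq": joint speeds; "joint_efforts": joint torques, N m; "eef_pos": TCP position; "eef_rot": TCP orientation; "wrist_force": force on the tool from outside, world axes, zero at the start; "torque": the same for the moment, N m; "opening": opening from 0.0 (shut) to 1.0 (fully open).
Only numpy, scipy, OpenCV 4.12 (cv2) and the standard library are available. Lean on these libraries where they do the work, as an engineer would, in place of code of your own. Each camera call takes 0.05 s, during which the arm holds its last target.

## Working session

There is one attempt and no reset: what is moved stays moved. The work goes in short steps, Python scripts to look and compute and a tool call to move; the robot and the scene stay as the last step left them, time stands still between calls to the robot, and variables do not carry over. Pictures are saved under pics/ and viewed, and the job is handed in when it is done.

Besides the shell and the picture viewer there is one more tool, called as name([rows], argument=value, ...), one row to a line, values as JSON. move_arm: Moves the arm, as the interface text tells. Its arguments: {"type":"object","properties":{"increments":{"type":"array"},"gripper":{"type":"number"}},"required":["increments"]}

```bash
mkdir -p pics; cat > h.py <<'E'
import numpy as np, cv2
from bench import get_obs, viewer, workorder, ctrl
def shot(name,fn):
    cal=viewer.get_calibration(name); im,d=viewer.camera(name)
    cv2.imwrite('pics/'+fn+'.png',im[:,:,::-1]); np.savez('pics/'+fn+'.npz',im=im,d=d,K=cal['intrinsics'],k1=cal['k1'],o=cal['origin'],R=np.array(cal['attitude']))
    return im,d,cal
E
python3 - <<'E'
from h import *
o=get_obs(); print(o); print(ctrl.grip_point_offset)
for n in ['scene','top','wrist']:
    im,d,c=shot(n,n+'0'); print(n,c, d.min(),d.max())
E
```

```text
{'time_s': 0.0, 'q': array([ 1.12270323e+00,  1.81555193e-01,  1.60801749e+00,  1.65109820e-05,
        1.35381313e+00, -2.06317248e-01]), 'dq': array([-0.00078397,  0.00011095, -0.00086931,  0.00014535,  0.00074015,
        0.00050597]), 'joint_efforts': array([ 4.35109423e-04, -4.44862425e+01, -3.51343846e+01, -3.02012086e-04,
        9.11178708e-03,  1.30188434e-05]), 'eef_pos': array([0.13740961, 0.55776172, 0.23037163]), 'eef_rot': array([ 3.89352827e-04,  7.87219686e-01,  6.16672005e-01, -8.07664211e-04]), 'wrist_force': array([-0.62670574,  0.51058106, -0.20503476]), 'torque': array([ 0.00065958, -0.00691035,  0.04817674]), 'opening': 0.9949169821419139}
0.0187
scene {'intrinsics': array([[478.88830734,   0.        , 315.25660777],
       [  0.        , 478.88830734, 199.63080301],
       [  0.        ,   0.        ,   1.        ]]), 'k1': -0.1233594369273018, 'origin': array([ 1.21330024, -0.5557523 ,  1.13616935]), 'attitude': array([0.83453831, 0.29754641, 0.14647605, 0.4399508 ])} 0.0 3.309581
top {'intrinsics': array([[416.58491928,   0.        , 310.70340308],
       [  0.        , 416.58491928, 204.87488507],
       [  0.        ,   0.        ,   1.        ]]), 'k1': 0.03413917632376952, 'origin': array([ 0.3688457 , -0.07390287,  0.96168093]), 'attitude': array([-0.6705124 , -0.07206623,  0.07493322,  0.73457783])} 0.0 1.9644595
wrist {'intrinsics': array([[352.68649403,   0.        , 319.09887888],
       [  0.        , 352.68649403, 199.03431252],
       [  0.        ,   0.        ,   1.        ]]), 'k1': -0.03465038600944453, 'origin': array([0.05584711, 0.57841342, 0.37214173]), 'attitude': array([ 0.77613636, -0.13130741, -0.10164305,  0.60830864])} 0.0 0.49707454
```

View pics/scene0.png

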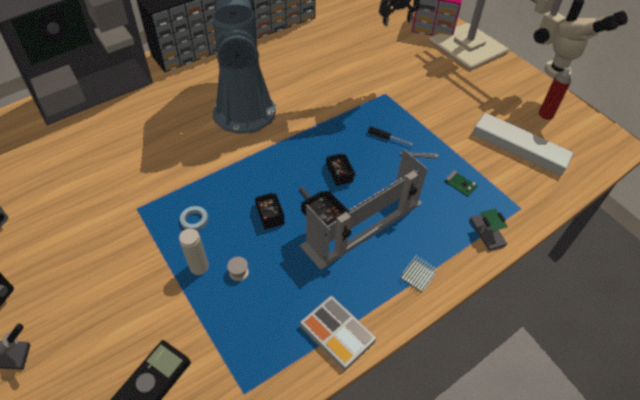

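View pics/top0.png

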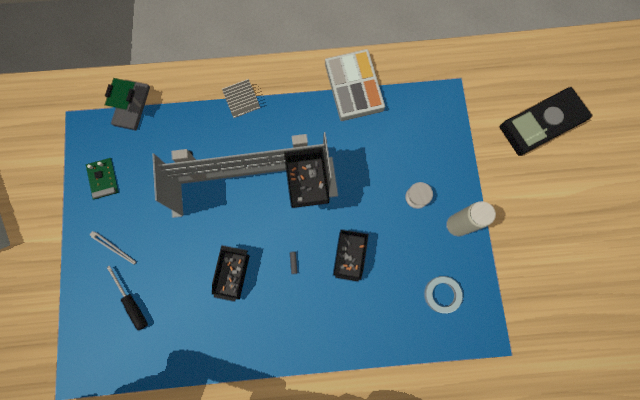

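View pics/wrist0.png

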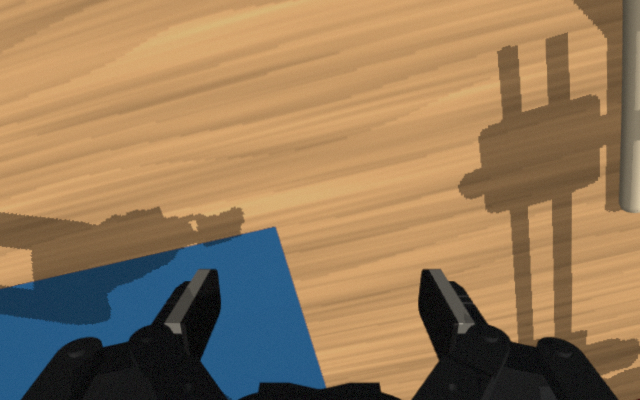

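The scene shows the rack with its hung bin at the right, and two black containers, at about (231,273) and (351,255) in the top view. I'll zoom in to see which one has the lip.

```bash
cat >> h.py <<'E'
from scipy.spatial.transform import Rotation as Rn
def load(fn): return dict(np.load('pics/'+fn+'.npz'))
def ray(s,px):
    px=np.atleast_2d(px).astype(float)
    K=s['K']; k1=float(s['k1'])
    # cv2: x_d = x(1+k1 r^2)
    u=cv2.undistortPoints(px.reshape(-1,1,2),K,np.array([k1,0,0,0.]),None,None)[:,0] if False else cv2.undistortPointsIter(px.reshape(-1,1,2),K,np.array([k1,0,0,0.]),np.eye(3),np.eye(3),(3,50,1e-10))[:,0]
    v=np.c_[u[:,0],-u[:,1],-np.ones(len(u))]
    q=s['R']; return Rn.from_quat([q[1],q[2],q[3],q[0]]).apply(v)
def onplane(s,px,z):
    r=ray(s,px); t=(z-s['o'][2])/r[:,2]; return s['o']+r*t[:,None]
def cloud(s,step=1):
    d=s['d']; v,u=np.mgrid[0:400:step,0:640:step]
    r=ray(s,np.c_[u.ravel(),v.ravel()]); return (s['o']+r*d[::step,::step].reshape(-1,1)).reshape(d[::step,::step].shape+(3,))
def proj(s,P):
    q=s['R']; p=Rn.from_quat([q[1],q[2],q[3],q[0]]).inv().apply(np.atleast_2d(P)-s['o'])
    p=p*[1,-1,-1]; return cv2.projectPoints(p.reshape(-1,1,3),np.zeros(3),np.zeros(3),s['K'],np.array([float(s['k1']),0,0,0]))[0][:,0]
E
python3 - <<'E'
from h import *
s=load('top0'); im=s['im'][:,:,::-1]
a=cv2.resize(im[220:310,190:390],None,fx=4,fy=4,interpolation=cv2.INTER_CUBIC); cv2.imwrite('pics/z1.png',np.clip(a*1.0*2.5,0,255).astype('u1'))
a=cv2.resize(im[125:225,140:350],None,fx=3.8,fy=3.8,interpolation=cv2.INTER_CUBIC); cv2.imwrite('pics/z2.png',np.clip(a*1.5,0,255).astype('u1'))
print(onplane(s,[[231,273],[351,255],[294,262],[419,195],[480,215],[442,295]],0.0))
C=cloud(s); 
for p in [[231,273],[351,255],[294,262],[419,195],[481,214],[290,157],[310,180],[170,160],[200,330]]: print(p,C[p[1],p[0]])
s=load('scene0');im=s['im'][:,:,::-1]
a=cv2.resize(im[140:280,240:440],None,fx=4,fy=4,interpolation=cv2.INTER_CUBIC); cv2.imwrite('pics/z3.png',np.clip(a*2.,0,255).astype('u1'))
E
```

```text
[[ 0.43033168  0.10805279  0.        ]
 [ 0.44595952 -0.16868472  0.        ]
 [ 0.44191967 -0.03689262  0.        ]
 [ 0.57200373 -0.34405229  0.        ]
 [ 0.51156849 -0.47762781  0.        ]
 [ 0.33905061 -0.36158008  0.        ]]
[231, 273] [0.42911083 0.10443991 0.01909496]
[351, 255] [ 0.44469702 -0.16713297  0.01574449]
[294, 262] [ 0.4407176  -0.03750144  0.01581975]
[419, 195] [ 0.56364934 -0.33294305  0.03954682]
[481, 214] [ 0.49040746 -0.41497375  0.15464581]
[290, 157] [ 0.64633572 -0.05178195  0.14117876]
[310, 180] [ 0.6007075  -0.08889445  0.11544746]
[170, 160] [0.71139042 0.23913042 0.00376837]
[200, 330] [ 0.31249123  0.18246636 -0.00128083]
```

View pics/z1.png

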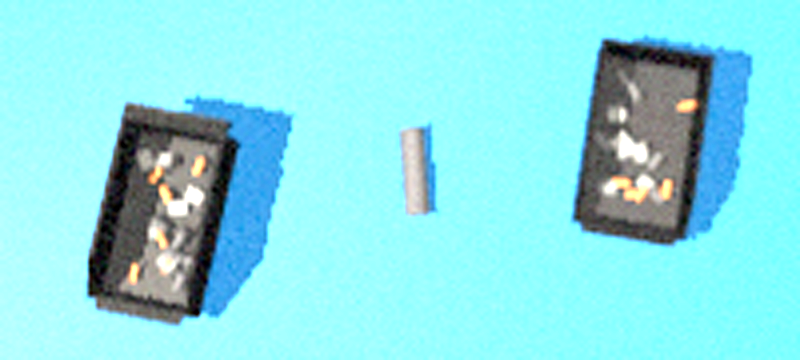

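View pics/z2.png

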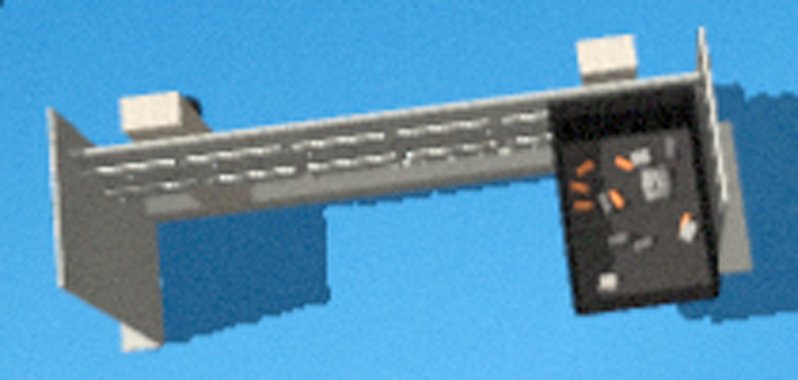

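View pics/z3.png

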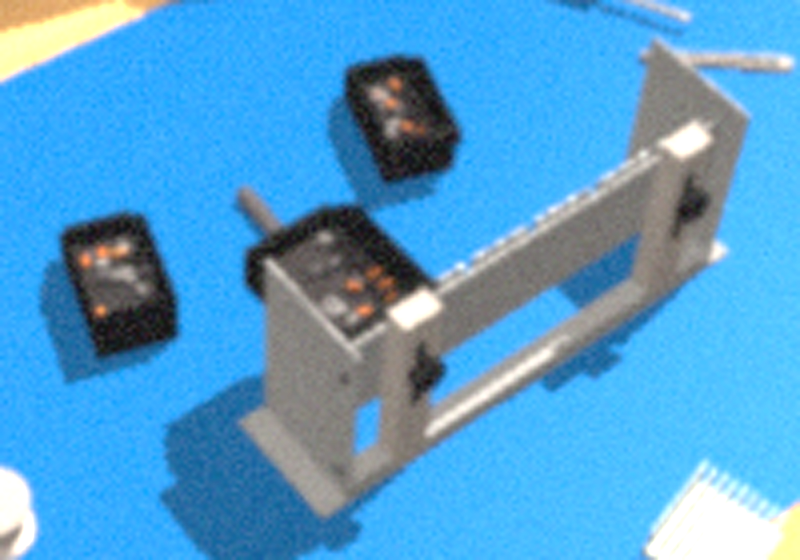

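```bash
python3 - <<'E'
from h import *
for n in ['top0','scene0']:
    s=load(n); C=cloud(s)
    P=C.reshape(-1,3); ok=s['d'].ravel()>0
    for nm,(x0,x1,y0,y1) in dict(A=(.35,.5,.03,.18),B=(.37,.53,-.24,-.1)).items():
        m=ok&(P[:,0]>x0)&(P[:,0]<x1)&(P[:,1]>y0)&(P[:,1]<y1)&(P[:,2]>.025)&(P[:,2]<.07)
        Q=P[m]; 
        if len(Q)<10: print(nm,len(Q));continue
        print(n,nm,len(Q),np.percentile(Q[:,2],[2,50,90,98]), cv2.minAreaRect(Q[:,:2].astype('f4')*1000))
        T=Q[Q[:,2]>.044]
        print(len(T), cv2.minAreaRect(T[:,:2].astype('f4')*1000))
    m=ok&(P[:,2]>.155)&(P[:,2]<.185)&(P[:,0]>.5)&(P[:,0]<.75)&(P[:,1]>-.25)&(P[:,1]<.35)
    Q=P[m]; print('rack top',len(Q))
    for l in (0,1):
        T=Q[(Q[:,1]>.08) if l else (Q[:,1]<.0)]
        if len(T): print(np.c_[T.min(0),np.median(T,0),T.max(0)].T.round(3))
o=get_obs(); c=viewer.get_calibration('wrist')
q=o['eef_rot'];R=Rn.from_quat([q[1],q[2],q[3],q[0]])
print('cam in tool',R.inv().apply(c['origin']-o['eef_pos'])); q=c['attitude']
print('cam look in tool',R.inv().apply(Rn.from_quat([q[1],q[2],q[3],q[0]]).apply([0,0,-1])))
E
```

```text
top0 A 585 [0.02537752 0.04330433 0.05331843 0.05521327] ((428.1526794433594, 104.72863006591797), (58.31943893432617, 114.6645278930664), 74.3625717163086)
290 ((437.62506103515625, 102.09178924560547), (58.2913703918457, 94.99946594238281), 74.36256408691406)
top0 B 369 [0.0257274  0.03917726 0.05315701 0.05468345] ((443.23126220703125, -162.6314697265625), (61.991668701171875, 105.2103500366211), 75.21485137939453)
161 ((452.6145935058594, -165.14051818847656), (61.92888641357422, 85.78446197509766), 75.21485137939453)
rack top 877
[[ 0.575 -0.13   0.155]
 [ 0.663 -0.081  0.17 ]
 [ 0.683 -0.013  0.177]]
[[0.573 0.081 0.155]
 [0.653 0.189 0.169]
 [0.672 0.219 0.176]]
scene0 A 329 [0.02538609 0.04160592 0.05307723 0.05610482] ((429.5263977050781, 105.2284164428711), (61.21055221557617, 119.75025939941406), 74.07035064697266)
147 ((443.0111083984375, 101.36787414550781), (60.376136779785156, 92.98098754882812), 72.47518920898438)
scene0 B 325 [0.02531463 0.03660234 0.05230804 0.05423445] ((443.4720458984375, -163.4996795654297), (63.1671028137207, 110.31238555908203), 75.33238983154297)
116 ((456.2481994628906, -166.7722930908203), (63.02890396118164, 83.93545532226562), 75.33238983154297)
rack top 583
[[ 0.573 -0.131  0.155]
 [ 0.665 -0.089  0.167]
 [ 0.685 -0.003  0.176]]
[[0.571 0.083 0.155]
 [0.654 0.212 0.167]
 [0.674 0.219 0.177]]
cam in tool [ 0.00021643 -0.08420932 -0.1416365 ]
cam look in tool [-3.59115191e-04  3.27792835e-01  9.44749558e-01]
```

The left container, at about (231,273), measures 58 × 115 mm overall, so it is the lipped bin, at yaw about −15.6°. The right one measures 62 × 105 mm, which makes it the tray. I'll move over the bin for a close wrist view.

move_arm([
  {"tx": -0.026, "ty": 0.022},
  {"tx": -0.052, "ty": 0.043},
  {"tx": -0.079, "ty": 0.064},
  {"tx": -0.106, "ty": 0.086},
  {"tx": -0.132, "ty": 0.107},
  {"tx": -0.159, "ty": 0.129},
  {"tx": -0.185, "ty": 0.15},
  {"tx": -0.211, "ty": 0.171},
  {"tx": -0.238, "ty": 0.193},
  {"tx": -0.264, "ty": 0.214},
  {"tx": -0.291, "ty": 0.236},
  {"tx": -0.317, "ty": 0.257},
  {"tx": -0.344, "ty": 0.279},
  {"tx": -0.37, "ty": 0.3, "turn": 1.5},
  {"tx": -0.37, "ty": 0.3, "turn": 1.5},
  {"tx": -0.37, "ty": 0.3, "turn": 1.5},
  {"tx": -0.37, "ty": 0.3, "turn": 1.5},
], gripper=1.0)

```text
validation failed for argument at $.in...
```

```bash
python3 - <<'E'
from h import *
o=get_obs(); print(o['time_s'],o['eef_pos'],o['eef_rot'],o['wrist_force'])
shot('wrist','wrist1')
E
```

```text
0.15 [0.13749263 0.55791049 0.23059529] [ 2.87534593e-04  7.87238942e-01  6.16647724e-01 -5.91679915e-04] [0.16630692 0.20996509 0.45918154]
```

View pics/wrist1.png

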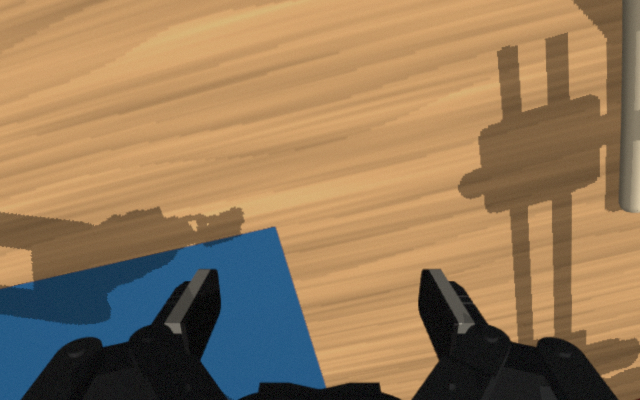

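The call was refused, possibly because each row needs all four keys. I'll try again with them.

move_arm([
  {"tx": -0.026, "ty": 0.022, "tz": 0, "turn": 0},
  {"tx": -0.052, "ty": 0.043, "tz": 0, "turn": 0},
  {"tx": -0.079, "ty": 0.064, "tz": 0, "turn": 0},
  {"tx": -0.106, "ty": 0.086, "tz": 0, "turn": 0},
  {"tx": -0.132, "ty": 0.107, "tz": 0, "turn": 0},
  {"tx": -0.159, "ty": 0.129, "tz": 0, "turn": 0},
  {"tx": -0.185, "ty": 0.15, "tz": 0, "turn": 0},
  {"tx": -0.211, "ty": 0.171, "tz": 0, "turn": 0},
  {"tx": -0.238, "ty": 0.193, "tz": 0, "turn": 0},
  {"tx": -0.264, "ty": 0.214, "tz": 0, "turn": 0},
  {"tx": -0.291, "ty": 0.236, "tz": 0, "turn": 0},
  {"tx": -0.317, "ty": 0.257, "tz": 0, "turn": 0},
  {"tx": -0.344, "ty": 0.279, "tz": 0, "turn": 0},
  {"tx": -0.37, "ty": 0.3, "tz": 0, "turn": 1.5},
  {"tx": -0.37, "ty": 0.3, "tz": 0, "turn": 1.5},
  {"tx": -0.37, "ty": 0.3, "tz": 0, "turn": 1.5},
], gripper=1.0)

```text
time_s: 1.53
eef_pos: [0.3409, 0.1259, 0.2313]
eef_rot: [-0.0, 0.797, 0.604, 0.0]
wrist_force: [-0.9, -0.5, -0.7]
opening: 0.997
```

```bash
python3 - <<'E'
from h import *
o=get_obs(); print(o['time_s'],o['eef_pos'],o['eef_rot'],o['wrist_force'])
shot('wrist','wrist2')
E
```

```text
1.5333 [0.34085877 0.12586885 0.2313005 ] [-8.56843475e-05  7.96687648e-01  6.04391250e-01  3.69655750e-05] [-0.89672997 -0.48324478 -0.73206271]
```

View pics/wrist2.png

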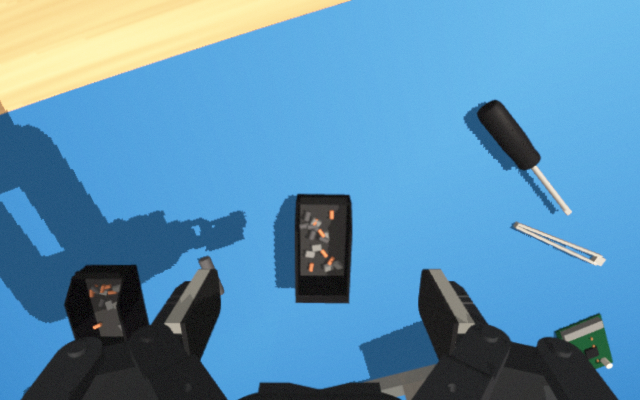

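The wrist view is rotated so its bottom points to +x. The bin is at about (323,248), with its lip along the bottom edge near row 297, aligned with the jaws. Next I'll measure the bin precisely.

```bash
python3 - <<'E'
from h import *
s=load('wrist2'); im=s['im']; C=cloud(s)
a=im[180:320,270:380,::-1]; cv2.imwrite('pics/z4.png',np.clip(cv2.resize(a,None,fx=4,fy=4,interpolation=cv2.INTER_CUBIC)*2.5,0,255).astype('u1'))
P=C.reshape(-1,3); ok=s['d'].ravel()>0
m=ok&(P[:,0]>.35)&(P[:,0]<.5)&(P[:,1]>.03)&(P[:,1]<.18)&(P[:,2]>.02)&(P[:,2]<.07)
Q=P[m]; print(len(Q),np.percentile(Q[:,2],[2,50,90,98]))
for z in (.02,.044):
    T=Q[Q[:,2]>z].astype('f4')*1000; r=cv2.minAreaRect(T[:,:2].copy()); print(z,len(T),r,cv2.boxPoints(r).round(1).tolist())
print('mat z',np.median(P[ok&(P[:,0]<.33)&(P[:,0]>.28)&(P[:,1]>.1)&(P[:,1]<.2),2]))
E
```

```text
3002 [0.02036414 0.03331823 0.05147115 0.05224116]
0.02 3002 ((427.9618225097656, 105.93389892578125), (58.166664123535156, 112.76362609863281), 73.56964111328125) [[365.70001220703125, 94.0], [473.79998779296875, 62.099998474121094], [490.29998779296875, 117.9000015258789], [382.1000061035156, 149.8000030517578]]
0.044 1059 ((437.4749755859375, 103.08978271484375), (58.16096878051758, 92.90872955322266), 73.67230987548828) [[384.70001220703125, 88.19999694824219], [473.8999938964844, 62.099998474121094], [490.20001220703125, 117.9000015258789], [401.1000061035156, 144.10000610351562]]
mat z 0.0016269941396098164
```

View pics/z4.png

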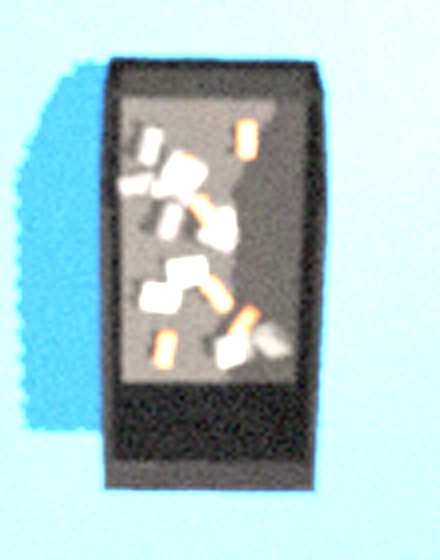

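The bin centre is at about (0.427, 0.106) with yaw −16.4°. I'll move over it and descend.

move_arm([
  {"tx": 0.001, "ty": 0.025, "tz": 0.01, "turn": 0.2},
  {"tx": 0.002, "ty": 0.05, "tz": 0.03, "turn": 0.4},
  {"tx": 0.003, "ty": 0.075, "tz": 0.05, "turn": 0.6},
  {"tx": 0.004, "ty": 0.09, "tz": 0.07, "turn": 0.8},
  {"tx": 0.004, "ty": 0.09, "tz": 0.1, "turn": 0.8},
  {"tx": 0.004, "ty": 0.09, "tz": 0.12, "turn": 0.8},
  {"tx": 0.004, "ty": 0.09, "tz": 0.13, "turn": 0.8},
  {"tx": 0.004, "ty": 0.09, "tz": 0.13, "turn": 0.8},
], gripper=1.0)

```text
time_s: 2.25
eef_pos: [0.4256, 0.1087, 0.0989]
eef_rot: [-0.002, 0.799, 0.602, -0.002]
wrist_force: [-0.6, -0.6, -0.8]
opening: 1.002
```

```bash
python3 - <<'E'
from h import *
o=get_obs(); print(o['time_s'],o['eef_pos'],o['eef_rot'],o['wrist_force'])
shot('wrist','wrist3'); shot('top','top3')
E
```

```text
2.25 [0.42563735 0.10872606 0.09894693] [-0.00178205  0.79867411  0.60175755 -0.00208485] [-0.60208738 -0.55872669 -0.80546064]
```

View pics/wrist3.png

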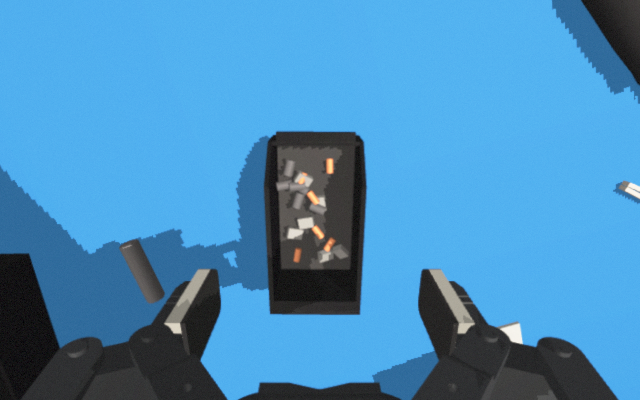

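The bin (columns 268–365) is centred between the fingers, whose tips are at columns 217 and 422. I'll descend the rest of the way.

move_arm([
  {"tx": 0, "ty": 0, "tz": 0.02, "turn": 0},
  {"tx": 0, "ty": 0, "tz": 0.04, "turn": 0},
  {"tx": 0, "ty": 0, "tz": 0.06, "turn": 0},
  {"tx": 0, "ty": 0, "tz": 0.075, "turn": 0},
  {"tx": 0, "ty": 0, "tz": 0.084, "turn": 0},
  {"tx": 0, "ty": 0, "tz": 0.087, "turn": 0},
  {"tx": 0, "ty": 0, "tz": 0.087, "turn": 0},
  {"tx": 0, "ty": 0, "tz": 0.087, "turn": 0},
])

```text
time_s: 3.02
eef_pos: [0.4293, 0.1074, 0.0154]
eef_rot: [0.001, 0.799, 0.601, 0.001]
wrist_force: [-0.3, -0.3, 0.7]
opening: 1.001
```

```bash
python3 - <<'E'
from h import *
o=get_obs(); print(o['time_s'],o['eef_pos'],o['eef_rot'],o['wrist_force'])
q=o['eef_rot']; print(Rn.from_quat([q[1],q[2],q[3],q[0]]).as_matrix().round(4))
E
```

```text
3.0167 [0.4292679  0.10738042 0.01543587] [6.15718565e-04 7.99348524e-01 6.00866829e-01 7.82387990e-04] [-0.29618388 -0.25051745  0.72248076]
[[ 2.779e-01  9.606e-01  2.000e-03]
 [ 9.606e-01 -2.779e-01 -0.000e+00]
 [ 5.000e-04  1.900e-03 -1.000e+00]]
```

move_arm([
  {"tx": 0, "ty": 0, "tz": 0, "turn": 0},
  {"tx": 0, "ty": 0, "tz": 0, "turn": 0},
  {"tx": 0, "ty": 0, "tz": 0, "turn": 0},
  {"tx": 0, "ty": 0, "tz": 0, "turn": 0},
  {"tx": 0, "ty": 0, "tz": 0, "turn": 0},
  {"tx": 0, "ty": 0, "tz": 0, "turn": 0},
  {"tx": 0, "ty": 0, "tz": 0, "turn": 0},
  {"tx": 0, "ty": 0, "tz": 0, "turn": 0},
], gripper=0)

```text
time_s: 3.68
eef_pos: [0.4292, 0.1072, 0.0154]
eef_rot: [0.001, 0.799, 0.601, 0.001]
wrist_force: [-1.2, -0.5, 6.6]
opening: 0.669
```

```bash
python3 - <<'E'
from h import *
o=get_obs(); print(o['time_s'],o['eef_pos'],o['opening'],o['wrist_force'],o['torque'])
E
```

```text
3.6833 [0.4291701  0.10717865 0.01539487] 0.6691195542229007 [-1.16117187 -0.54155111  6.6150402 ] [-0.14515336  0.24023881 -0.03271527]
```

The opening of 0.669 is about 57 mm, so the bin is held. I'll lift it.

move_arm([
  {"tx": 0, "ty": 0, "tz": -0.005, "turn": 0},
  {"tx": 0, "ty": 0, "tz": -0.015, "turn": 0},
  {"tx": 0, "ty": 0, "tz": -0.035, "turn": 0},
  {"tx": 0, "ty": 0, "tz": -0.06, "turn": 0},
  {"tx": 0, "ty": 0, "tz": -0.085, "turn": 0},
  {"tx": 0, "ty": 0, "tz": -0.11, "turn": 0},
  {"tx": 0, "ty": 0, "tz": -0.135, "turn": 0},
  {"tx": 0, "ty": 0, "tz": -0.16, "turn": 0},
  {"tx": 0, "ty": 0, "tz": -0.18, "turn": 0},
  {"tx": 0, "ty": 0, "tz": -0.195, "turn": 0},
  {"tx": 0, "ty": 0, "tz": -0.2, "turn": 0},
  {"tx": 0, "ty": 0, "tz": -0.2, "turn": 0},
  {"tx": 0, "ty": 0, "tz": -0.2, "turn": 0},
  {"tx": 0, "ty": 0, "tz": -0.2, "turn": 0},
])

```text
time_s: 4.85
eef_pos: [0.4272, 0.1073, 0.213]
eef_rot: [-0.001, 0.799, 0.601, -0.001]
wrist_force: [-0.1, -0.3, -2.3]
opening: 0.671
```

```bash
python3 - <<'E'
from h import *
o=get_obs(); print(o['time_s'],o['eef_pos'],o['opening'],o['wrist_force'],o['torque'])
for n in ['scene','top','wrist']: shot(n,n+'4')
for n,(a,b,c,d) in dict(scene4=(130,280,270,440),top4=(110,230,130,360)).items():
    im=load(n)['im'][a:b,c:d,::-1]; f=800/(d-c); f=min(f,600/(b-a)); cv2.imwrite('pics/z_'+n+'.png',np.clip(cv2.resize(im,None,fx=f,fy=f,interpolation=cv2.INTER_CUBIC)*1.7,0,255).astype('u1')); print(n,f)
E
```

```text
4.85 [0.42721452 0.10725277 0.21303162] 0.6714480020604989 [-0.09641408 -0.26478846 -2.32697631] [0.00959478 0.03528961 0.00927508]
scene4 4.0
top4 3.4782608695652173
```

View pics/wrist4.png

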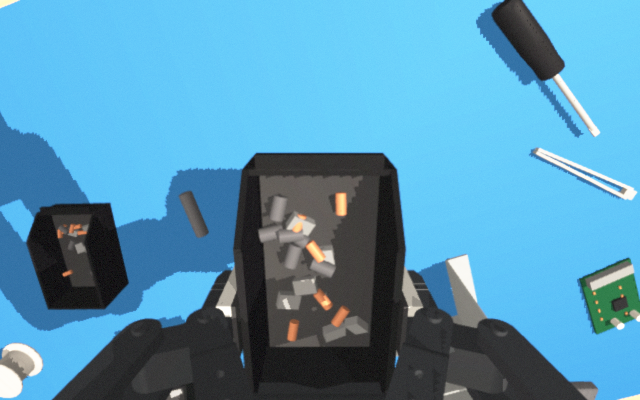

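View pics/z_scene4.png

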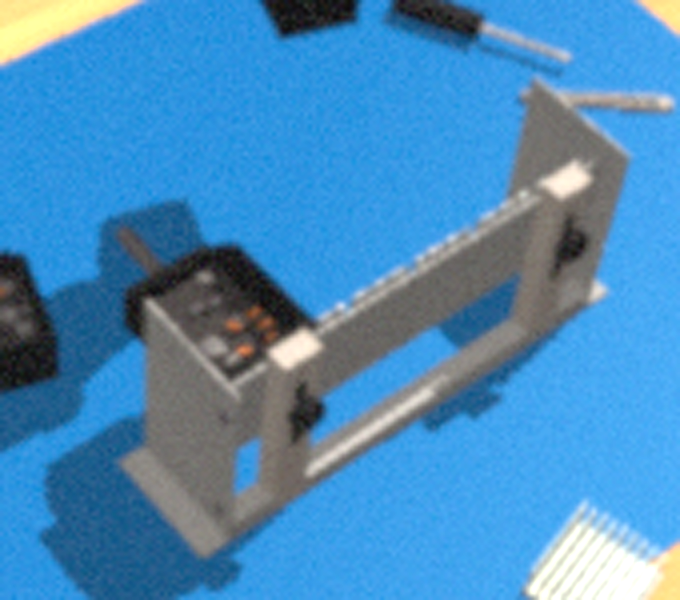

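View pics/z_top4.png

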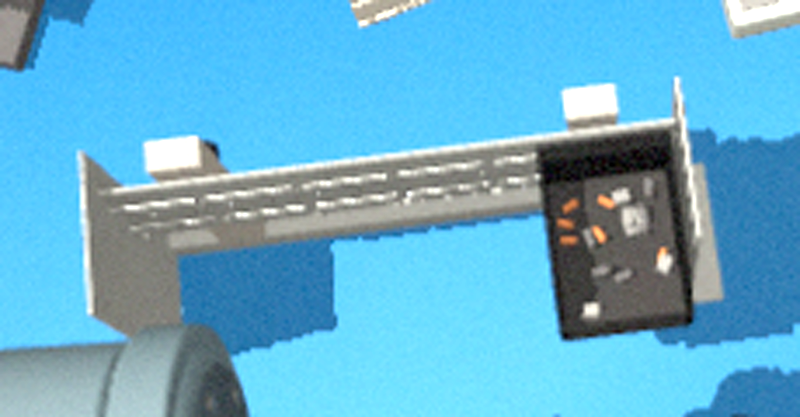

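```bash
cat > rk.py <<'E'
from h import *
for n in ['top0','scene0']:
    s=load(n); C=cloud(s); P=C.reshape(-1,3); ok=s['d'].ravel()>0
    # left plate region
    def fit(m,nm):
        Q=P[m]
        for _ in range(5):
            A=np.c_[Q[:,0],np.ones(len(Q))]; c,*_=np.linalg.lstsq(A,Q[:,1],rcond=None); r=Q[:,1]-A@c; k=abs(r)<max(.0015,2*r.std()); Q=Q[k]
        print(n,nm,len(Q),'y at x=.6: %.4f'%(c[0]*.6+c[1]),'yaw deg',np.degrees(np.arctan(c[0])).round(2),'sd',r.std().round(4),'xrange',Q[:,0].min().round(3),Q[:,0].max().round(3),'z',Q[:,2].max().round(3))
    fit(ok&(P[:,2]>.03)&(P[:,2]<.16)&(P[:,1]>.19)&(P[:,1]<.24)&(P[:,0]>.56)&(P[:,0]<.65),'L')
    fit(ok&(P[:,2]>.03)&(P[:,2]<.16)&(P[:,1]>-.16)&(P[:,1]<-.12)&(P[:,0]>.56)&(P[:,0]<.65),'R')
    # strip: profile of z vs x for y slices
    for y in (-.02,.03,.08,.13,.17):
        m=ok&(abs(P[:,1]-y)<.008)&(P[:,0]>.62)&(P[:,0]<.69)&(P[:,2]>.06)
        Q=P[m]; Q=Q[np.argsort(-Q[:,2])]; print(n,y,len(Q),(Q[:14,[0,2]]*1000).round(0).tolist())
    # upright tops
    for nm,(a,b) in dict(UL=(.10,.2),UR=(-.12,-.0)).items():
        m=ok&(P[:,2]>.164)&(P[:,2]<.176)&(P[:,0]>.64)&(P[:,0]<.70)&(P[:,1]>a)&(P[:,1]<b)
        Q=P[m]; print(n,nm,len(Q),np.median(Q,0).round(4),cv2.minAreaRect((Q[:,:2]*1000).astype('f4')))
E
python3 rk.py
```

```text
top0 L 650 y at x=.6: 0.2127 yaw deg 2.31 sd 0.0005 xrange 0.572 0.65 z 0.16
top0 R 121 y at x=.6: -0.1239 yaw deg -2.81 sd 0.002 xrange 0.56 0.65 z 0.159
top0 -0.02 105 [[659.0, 157.0], [658.0, 157.0], [657.0, 157.0], [657.0, 156.0], [659.0, 156.0], [659.0, 155.0], [660.0, 155.0], [657.0, 154.0], [660.0, 154.0], [658.0, 154.0], [661.0, 154.0], [661.0, 153.0], [647.0, 153.0], [657.0, 153.0]]
top0 0.03 113 [[658.0, 156.0], [657.0, 156.0], [655.0, 156.0], [658.0, 156.0], [658.0, 155.0], [658.0, 155.0], [645.0, 155.0], [656.0, 154.0], [656.0, 154.0], [656.0, 154.0], [657.0, 154.0], [656.0, 153.0], [658.0, 153.0], [658.0, 153.0]]
top0 0.08 112 [[655.0, 157.0], [655.0, 156.0], [654.0, 156.0], [654.0, 155.0], [654.0, 155.0], [656.0, 155.0], [653.0, 154.0], [656.0, 154.0], [654.0, 154.0], [654.0, 154.0], [653.0, 153.0], [655.0, 153.0], [657.0, 153.0], [657.0, 153.0]]
top0 0.13 111 [[651.0, 157.0], [652.0, 157.0], [651.0, 157.0], [653.0, 156.0], [654.0, 155.0], [650.0, 155.0], [654.0, 154.0], [653.0, 154.0], [653.0, 154.0], [652.0, 154.0], [652.0, 154.0], [654.0, 153.0], [642.0, 153.0], [642
[... 1464 characters left out ...]
56.0], [653.0, 155.0], [656.0, 155.0], [644.0, 154.0], [651.0, 154.0], [652.0, 154.0], [654.0, 153.0], [643.0, 152.0], [653.0, 152.0], [654.0, 151.0], [652.0, 151.0], [644.0, 149.0]]
scene0 0.17 122 [[672.0, 177.0], [657.0, 177.0], [670.0, 175.0], [667.0, 175.0], [665.0, 175.0], [662.0, 174.0], [659.0, 174.0], [664.0, 174.0], [660.0, 173.0], [671.0, 173.0], [656.0, 173.0], [655.0, 173.0], [654.0, 173.0], [669.0, 173.0]]
scene0 UL 76 [0.6642 0.1633 0.1717] ((662.376953125, 164.35720825195312), (20.152320861816406, 32.46711349487305), 0.5642821788787842)
scene0 UR 95 [ 0.6753 -0.0743  0.1717] ((673.8627319335938, -74.48889923095703), (19.108898162841797, 30.59062385559082), 1.3181029558181763)
```

The rack comes out consistently: yaw about 2.4°, origin about (0.6544, 0.0449), tongue top about z 0.151–0.153, and left end plate inner face at y about 0.213. I'll carry the bin to a spot in front of the louvre, at rack y of about +90 mm, and square it.

move_arm([
  {"tx": 0.003, "ty": 0.006, "tz": 0, "turn": -1},
  {"tx": 0.009, "ty": 0.018, "tz": 0, "turn": -2.5},
  {"tx": 0.015, "ty": 0.032, "tz": 0, "turn": -4.5},
  {"tx": 0.022, "ty": 0.047, "tz": 0, "turn": -6.5},
  {"tx": 0.029, "ty": 0.062, "tz": 0, "turn": -8.5},
  {"tx": 0.036, "ty": 0.077, "tz": 0, "turn": -10.5},
  {"tx": 0.043, "ty": 0.092, "tz": 0, "turn": -12.5},
  {"tx": 0.05, "ty": 0.107, "tz": 0, "turn": -14.5},
  {"tx": 0.057, "ty": 0.121, "tz": 0, "turn": -16.5},
  {"tx": 0.062, "ty": 0.131, "tz": 0, "turn": -17.8},
  {"tx": 0.065, "ty": 0.137, "tz": 0, "turn": -18.5},
  {"tx": 0.065, "ty": 0.138, "tz": 0, "turn": -18.5},
  {"tx": 0.065, "ty": 0.138, "tz": 0, "turn": -18.5},
  {"tx": 0.065, "ty": 0.138, "tz": 0, "turn": -18.5},
  {"tx": 0.065, "ty": 0.138, "tz": 0, "turn": -18.5},
])

```text
time_s: 6.25
eef_pos: [0.5783, 0.1313, 0.2142]
eef_rot: [-0.0, 0.693, 0.721, -0.0]
wrist_force: [0.5, -0.5, -2.6]
opening: 0.673
```

```bash
cat >> h.py <<'E'
O=np.array([.6544,.0449]); th=np.radians(2.4); RX=np.array([np.cos(th),np.sin(th)]); RY=np.array([-np.sin(th),np.cos(th)])
def rackxy(p): d=np.asarray(p)[...,:2]-O; return np.stack([d@RX,d@RY],-1)
def st():
    o=get_obs(); q=o['eef_rot']; M=Rn.from_quat([q[1],q[2],q[3],q[0]]).as_matrix()
    print('t',round(o['time_s'],2),'tcp',o['eef_pos'].round(4),'rack',(rackxy(o['eef_pos'])*1000).round(1),'toolx ang',np.degrees(np.arctan2(M[1,0],M[0,0])).round(2),'tz',M[:,2].round(4),'F',o['wrist_force'].round(2),'T',o['torque'].round(3),'op',round(o['opening'],3)); return o
E
python3 - <<'E'
from h import *
st()
for n in ['scene','top','wrist']: shot(n,n+'5')
for n,(a,b,c,d) in dict(scene5=(110,260,270,440),top5=(110,230,130,360)).items():
    im=load(n)['im'][a:b,c:d,::-1]; f=800/(d-c); f=min(f,600/(b-a)); cv2.imwrite('pics/z_'+n+'.png',np.clip(cv2.resize(im,None,fx=f,fy=f,interpolation=cv2.INTER_CUBIC)*1.7,0,255).astype('u1'))
E
```

```text
t 6.25 tcp [0.5783 0.1313 0.2142] rack [-72.5  89.5] toolx ang 92.33 tz [-5.e-04 -0.e+00 -1.e+00] F [ 0.51 -0.48 -2.59] T [ 0.012 -0.031  0.065] op 0.673
```

View pics/z_scene5.png

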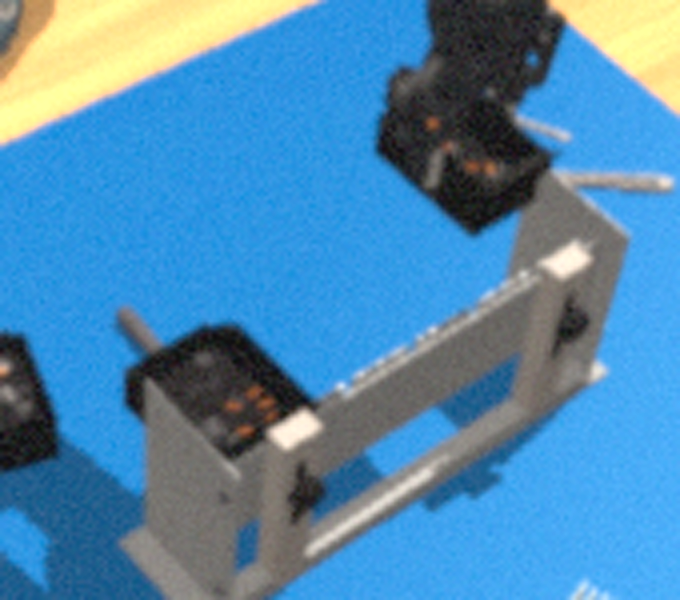

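View pics/z_top5.png

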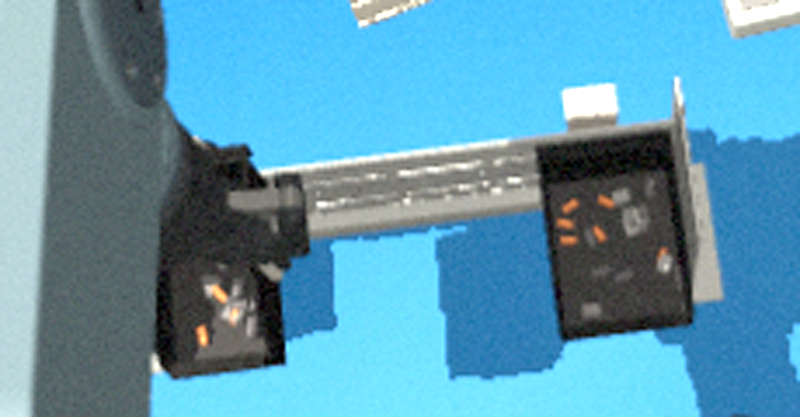

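View pics/wrist5.png

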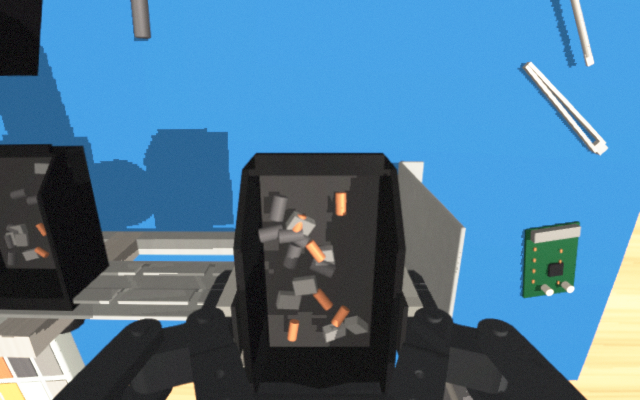

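The bin is square in front of the louvre, and the left finger is well clear of the end plate. I'll lower it until its underside is below the tongue top and the lip is still above.

move_arm([
  {"tx": 0, "ty": 0, "tz": 0.005, "turn": 0},
  {"tx": 0, "ty": 0, "tz": 0.015, "turn": 0},
  {"tx": 0, "ty": 0, "tz": 0.03, "turn": 0},
  {"tx": 0, "ty": 0, "tz": 0.045, "turn": 0},
  {"tx": 0, "ty": 0, "tz": 0.06, "turn": 0},
  {"tx": 0, "ty": 0, "tz": 0.07, "turn": 0},
  {"tx": 0, "ty": 0, "tz": 0.076, "turn": 0},
  {"tx": 0, "ty": 0.002, "tz": 0.076, "turn": 0},
  {"tx": 0, "ty": 0.005, "tz": 0.076, "turn": 0},
  {"tx": 0, "ty": 0.008, "tz": 0.076, "turn": 0},
  {"tx": 0, "ty": 0.008, "tz": 0.076, "turn": 0},
  {"tx": 0, "ty": 0.008, "tz": 0.076, "turn": 0},
])

```text
time_s: 7.4
eef_pos: [0.5877, 0.1316, 0.1392]
eef_rot: [0.001, 0.692, 0.721, 0.001]
wrist_force: [-0.5, 0.5, -1.5]
opening: 0.671
```

```bash
python3 - <<'E'
from h import *
st(); shot('wrist','wrist6'); shot('scene','scene6')
im=load('scene6')['im'][140:260,330:440,::-1]; cv2.imwrite('pics/z_scene6.png',np.clip(cv2.resize(im,None,fx=5,fy=5,interpolation=cv2.INTER_CUBIC)*1.8,0,255).astype('u1'))
E
```

```text
t 7.4 tcp [0.5877 0.1316 0.1392] rack [-63.   89.4] toolx ang 92.35 tz [ 0.0017  0.     -1.    ] F [-0.45  0.5  -1.5 ] T [-0.015 -0.012 -0.001] op 0.671
```

View pics/z_scene6.png

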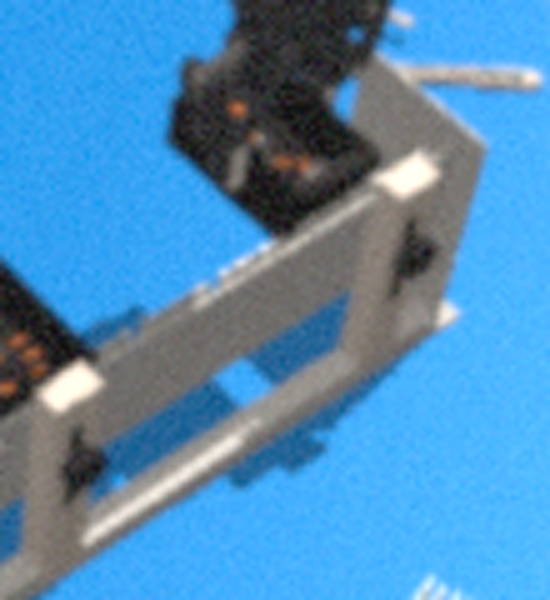

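View pics/wrist6.png

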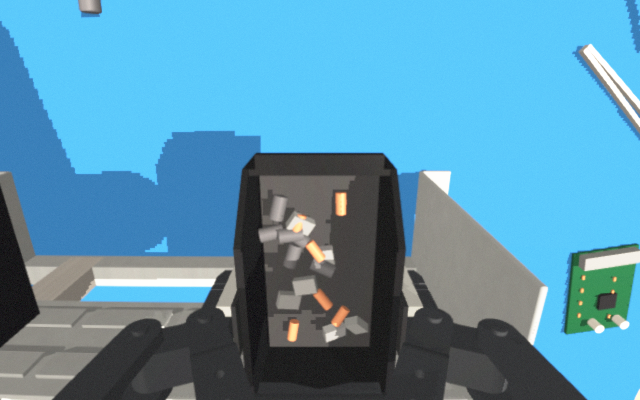

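move_arm([
  {"tx": 0, "ty": 0.001, "tz": 0, "turn": 0},
  {"tx": 0, "ty": 0.002, "tz": 0, "turn": 0},
  {"tx": 0, "ty": 0.003, "tz": 0, "turn": 0},
  {"tx": 0, "ty": 0.003, "tz": 0, "turn": 0},
  {"tx": 0, "ty": 0.003, "tz": 0, "turn": 0},
  {"tx": 0, "ty": 0.003, "tz": 0, "turn": 0},
])

```text
time_s: 8.0
eef_pos: [0.5898, 0.1317, 0.1382]
eef_rot: [-0.0, 0.692, 0.721, -0.0]
wrist_force: [0.6, 0.0, -2.2]
opening: 0.672
```

```bash
python3 - <<'E'
from h import *
st()
E
```

```text
t 8.0 tcp [0.5898 0.1317 0.1382] rack [-60.9  89.5] toolx ang 92.34 tz [-1.e-04  0.e+00 -1.e+00] F [ 0.57  0.01 -2.24] T [-0.032 -0.011 -0.042] op 0.672
```

move_arm([
  {"tx": 0, "ty": 0.001, "tz": 0, "turn": 0},
  {"tx": 0, "ty": 0.001, "tz": 0, "turn": 0},
  {"tx": 0, "ty": 0.001, "tz": 0, "turn": 0},
])

```text
time_s: 8.25
eef_pos: [0.5908, 0.1318, 0.1383]
eef_rot: [-0.0, 0.692, 0.721, -0.0]
wrist_force: [1.0, 0.4, -1.7]
opening: 0.671
```

```bash
python3 - <<'E'
from h import *
st()
E
```

```text
t 8.25 tcp [0.5908 0.1318 0.1383] rack [-59.9  89.5] toolx ang 92.35 tz [-0.  0. -1.] F [ 1.01  0.37 -1.68] T [ 0.058  0.011 -0.02 ] op 0.671
```

move_arm([
  {"tx": 0, "ty": 0.001, "tz": 0, "turn": 0},
  {"tx": 0, "ty": 0.001, "tz": 0, "turn": 0},
  {"tx": 0, "ty": 0.001, "tz": 0, "turn": 0},
])

```text
time_s: 8.5
eef_pos: [0.5919, 0.1318, 0.1383]
eef_rot: [0.0, 0.692, 0.721, 0.0]
wrist_force: [-1.0, -0.1, -1.0]
opening: 0.665
```

```bash
python3 - <<'E'
from h import *
st()
E
```

```text
t 8.5 tcp [0.5919 0.1318 0.1383] rack [-58.8  89.4] toolx ang 92.35 tz [ 1.e-04 -0.e+00 -1.e+00] F [-0.97 -0.1  -0.99] T [-0.007  0.037  0.06 ] op 0.665
```

move_arm([
  {"tx": 0, "ty": 0.001, "tz": 0, "turn": 0},
  {"tx": 0, "ty": 0.001, "tz": 0, "turn": 0},
  {"tx": 0, "ty": 0.001, "tz": 0, "turn": 0},
])

```text
time_s: 8.75
eef_pos: [0.5929, 0.1319, 0.1383]
eef_rot: [-0.0, 0.692, 0.721, -0.0]
wrist_force: [-0.1, -0.8, -1.5]
opening: 0.672
```

```bash
python3 - <<'E'
from h import *
st()
E
```

```text
t 8.75 tcp [0.5929 0.1319 0.1383] rack [-57.8  89.5] toolx ang 92.35 tz [-0.  0. -1.] F [-0.11 -0.83 -1.47] T [ 0.002 -0.006  0.039] op 0.672
```

move_arm([
  {"tx": 0, "ty": 0.001, "tz": 0, "turn": 0},
  {"tx": 0, "ty": 0.001, "tz": 0, "turn": 0},
  {"tx": 0, "ty": 0.001, "tz": 0, "turn": 0},
])

```text
time_s: 9.0
eef_pos: [0.5929, 0.1319, 0.138]
eef_rot: [-0.001, 0.692, 0.721, -0.001]
wrist_force: [-5.3, -0.4, 0.7]
opening: 0.669
```

```bash
python3 - <<'E'
from h import *
st()
E
```

```text
t 9.0 tcp [0.5929 0.1319 0.138 ] rack [-57.8  89.5] toolx ang 92.35 tz [-2.2e-03 -2.0e-04 -1.0e+00] F [-5.33 -0.36  0.7 ] T [-0.099  0.836 -0.093] op 0.669
```

Contact with the tongue's front comes at TCP rack x = −57.8 mm, against a prediction of −57.5. I'll back off 1 mm from contact and lower gently.

move_arm([
  {"tx": 0, "ty": -0.001, "tz": 0, "turn": 0},
  {"tx": 0, "ty": -0.002, "tz": 0, "turn": 0},
  {"tx": 0, "ty": -0.002, "tz": 0, "turn": 0},
  {"tx": 0, "ty": -0.002, "tz": 0.001, "turn": 0},
  {"tx": 0, "ty": -0.002, "tz": 0.003, "turn": 0},
  {"tx": 0, "ty": -0.002, "tz": 0.005, "turn": 0},
  {"tx": 0, "ty": -0.002, "tz": 0.006, "turn": 0},
  {"tx": 0, "ty": -0.002, "tz": 0.006, "turn": 0},
  {"tx": 0, "ty": -0.002, "tz": 0.006, "turn": 0},
])

```text
time_s: 9.75
eef_pos: [0.5917, 0.1318, 0.1321]
eef_rot: [-0.0, 0.692, 0.721, -0.0]
wrist_force: [0.5, -0.8, -1.8]
opening: 0.671
```

```bash
python3 - <<'E'
from h import *
st()
E
```

```text
t 9.75 tcp [0.5917 0.1318 0.1321] rack [-59.   89.5] toolx ang 92.35 tz [-3.e-04 -0.e+00 -1.e+00] F [ 0.53 -0.75 -1.81] T [ 0.024  0.033 -0.008] op 0.671
```

move_arm([
  {"tx": 0, "ty": 0, "tz": 0.001, "turn": 0},
  {"tx": 0, "ty": 0, "tz": 0.002, "turn": 0},
  {"tx": 0, "ty": 0, "tz": 0.002, "turn": 0},
])

```text
time_s: 10.0
eef_pos: [0.5917, 0.1318, 0.1301]
eef_rot: [-0.0, 0.692, 0.721, -0.0]
wrist_force: [0.4, 0.4, -1.6]
opening: 0.67
```

move_arm([
  {"tx": 0, "ty": 0, "tz": 0.001, "turn": 0},
  {"tx": 0, "ty": 0, "tz": 0.002, "turn": 0},
  {"tx": 0, "ty": 0, "tz": 0.002, "turn": 0},
])

```text
time_s: 10.25
eef_pos: [0.5917, 0.1318, 0.128]
eef_rot: [-0.0, 0.692, 0.721, -0.0]
wrist_force: [0.4, 0.4, -2.2]
opening: 0.672
```

```bash
python3 - <<'E'
from h import *
st()
E
```

```text
t 10.25 tcp [0.5917 0.1318 0.128 ] rack [-59.   89.5] toolx ang 92.35 tz [-4.e-04 -0.e+00 -1.e+00] F [ 0.43  0.37 -2.22] T [ 0.008 -0.037 -0.007] op 0.672
```

move_arm([
  {"tx": 0, "ty": 0, "tz": 0.001, "turn": 0},
  {"tx": 0, "ty": 0, "tz": 0.0015, "turn": 0},
  {"tx": 0, "ty": 0, "tz": 0.0015, "turn": 0},
])

```text
time_s: 10.5
eef_pos: [0.5917, 0.1318, 0.1266]
eef_rot: [-0.0, 0.692, 0.721, -0.0]
wrist_force: [-0.3, -1.0, -2.4]
opening: 0.671
```

move_arm([
  {"tx": 0, "ty": 0, "tz": 0.001, "turn": 0},
  {"tx": 0, "ty": 0, "tz": 0.0015, "turn": 0},
  {"tx": 0, "ty": 0, "tz": 0.0015, "turn": 0},
])

```text
time_s: 10.75
eef_pos: [0.5917, 0.1318, 0.1251]
eef_rot: [-0.0, 0.692, 0.721, -0.0]
wrist_force: [-0.9, 0.5, -1.3]
opening: 0.673
```

```bash
python3 - <<'E'
from h import *
st()
E
```

```text
t 10.75 tcp [0.5917 0.1318 0.1251] rack [-59.   89.5] toolx ang 92.35 tz [-3.e-04  0.e+00 -1.e+00] F [-0.92  0.52 -1.35] T [ 0.013 -0.077  0.036] op 0.673
```

move_arm([
  {"tx": 0, "ty": 0, "tz": 0.001, "turn": 0},
  {"tx": 0, "ty": 0, "tz": 0.0015, "turn": 0},
  {"tx": 0, "ty": 0, "tz": 0.0015, "turn": 0},
])

```text
time_s: 11.0
eef_pos: [0.5917, 0.1318, 0.1236]
eef_rot: [-0.0, 0.692, 0.721, -0.0]
wrist_force: [0.3, 1.0, -1.8]
opening: 0.669
```

move_arm([
  {"tx": 0, "ty": 0, "tz": 0.001, "turn": 0},
  {"tx": 0, "ty": 0, "tz": 0.0015, "turn": 0},
  {"tx": 0, "ty": 0, "tz": 0.0015, "turn": 0},
])

```text
time_s: 11.25
eef_pos: [0.5917, 0.1318, 0.1221]
eef_rot: [-0.0, 0.692, 0.721, -0.0]
wrist_force: [0.2, -0.3, -2.1]
opening: 0.666
```

```bash
python3 - <<'E'
from h import *
st(); shot('scene','scene7'); shot('wrist','wrist7')
im=load('scene7')['im'][140:260,330:440,::-1]; cv2.imwrite('pics/z_scene7.png',np.clip(cv2.resize(im,None,fx=5,fy=5,interpolation=cv2.INTER_CUBIC)*1.8,0,255).astype('u1'))
E
```

```text
t 11.25 tcp [0.5917 0.1318 0.1221] rack [-59.   89.5] toolx ang 92.34 tz [-3.e-04 -0.e+00 -1.e+00] F [ 0.2  -0.26 -2.08] T [-0.03   0.017  0.013] op 0.666
```

View pics/z_scene7.png

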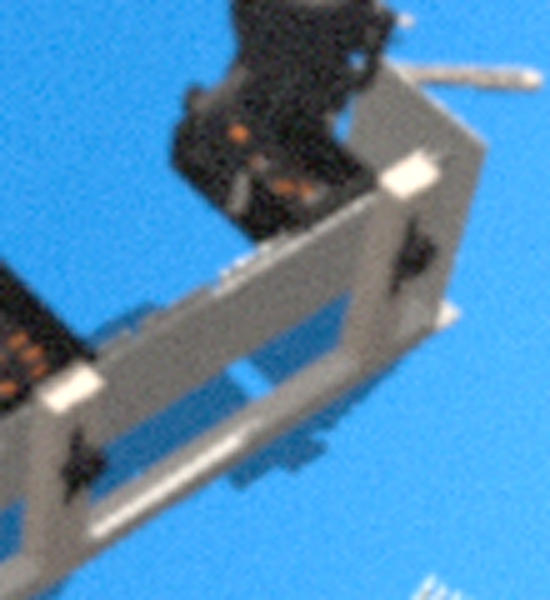

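The bin's back is now close behind the plate edge and no vertical reaction shows yet. I'll keep lowering in small steps.

move_arm([
  {"tx": 0, "ty": 0, "tz": 0.0005, "turn": 0},
  {"tx": 0, "ty": 0, "tz": 0.001, "turn": 0},
  {"tx": 0, "ty": 0, "tz": 0.001, "turn": 0},
])

```text
time_s: 11.6
eef_pos: [0.5918, 0.1318, 0.1212]
eef_rot: [-0.0, 0.692, 0.721, -0.0]
wrist_force: [0.1, 0.2, -1.3]
opening: 0.669
```

move_arm([
  {"tx": 0, "ty": 0, "tz": 0.0005, "turn": 0},
  {"tx": 0, "ty": 0, "tz": 0.001, "turn": 0},
  {"tx": 0, "ty": 0, "tz": 0.001, "turn": 0},
])

```text
time_s: 11.85
eef_pos: [0.5917, 0.1318, 0.1201]
eef_rot: [-0.0, 0.692, 0.721, -0.0]
wrist_force: [0.1, 1.3, -1.9]
opening: 0.672
```

move_arm([
  {"tx": 0, "ty": 0, "tz": 0.0005, "turn": 0},
  {"tx": 0, "ty": 0, "tz": 0.001, "turn": 0},
  {"tx": 0, "ty": 0, "tz": 0.001, "turn": 0},
])

```text
time_s: 12.1
eef_pos: [0.5917, 0.1318, 0.1192]
eef_rot: [-0.0, 0.692, 0.721, -0.0]
wrist_force: [0.6, -0.3, -2.2]
opening: 0.671
```

```bash
python3 - <<'E'
from h import *
st()
E
```

```text
t 12.1 tcp [0.5917 0.1318 0.1192] rack [-59.   89.5] toolx ang 92.35 tz [-2.e-04 -0.e+00 -1.e+00] F [ 0.64 -0.27 -2.23] T [0.055 0.011 0.034] op 0.671
```

move_arm([
  {"tx": 0, "ty": 0, "tz": 0.0005, "turn": 0},
  {"tx": 0, "ty": 0, "tz": 0.001, "turn": 0},
  {"tx": 0, "ty": 0, "tz": 0.001, "turn": 0},
])

```text
time_s: 12.35
eef_pos: [0.5917, 0.1318, 0.1182]
eef_rot: [-0.0, 0.692, 0.721, -0.0]
wrist_force: [-1.0, -0.3, -2.8]
opening: 0.668
```

move_arm([
  {"tx": 0, "ty": 0, "tz": 0.0005, "turn": 0},
  {"tx": 0, "ty": 0, "tz": 0.001, "turn": 0},
  {"tx": 0, "ty": 0, "tz": 0.001, "turn": 0},
])

```text
time_s: 12.6
eef_pos: [0.5917, 0.1318, 0.1171]
eef_rot: [-0.0, 0.692, 0.721, -0.0]
wrist_force: [-0.0, 0.4, -1.7]
opening: 0.67
```

move_arm([
  {"tx": 0, "ty": 0, "tz": 0.0005, "turn": 0},
  {"tx": 0, "ty": 0, "tz": 0.001, "turn": 0},
  {"tx": 0, "ty": 0, "tz": 0.001, "turn": 0},
])

```text
time_s: 12.85
eef_pos: [0.5922, 0.1318, 0.1168]
eef_rot: [0.0, 0.692, 0.721, 0.0]
wrist_force: [-1.8, -0.2, 1.3]
opening: 0.667
```

move_arm([
  {"tx": 0, "ty": 0, "tz": 0.0005, "turn": 0},
  {"tx": 0, "ty": 0, "tz": 0.001, "turn": 0},
  {"tx": 0, "ty": 0, "tz": 0.001, "turn": 0},
])

```text
time_s: 13.1
eef_pos: [0.5925, 0.1318, 0.1166]
eef_rot: [0.001, 0.692, 0.721, 0.001]
wrist_force: [-4.0, -0.4, 6.5]
opening: 0.668
```

```bash
python3 - <<'E'
from h import *
st()
for n in ['top0','scene0']:
    s=load(n);C=cloud(s).reshape(-1,3); R=rackxy(C)*1000; ok=s['d'].ravel()>0; z=C[:,2]*1000
    for a,b in [(-11,-5),(0,4),(-7,0)]:
        m=ok&(R[:,0]>a)&(R[:,0]<b)&(R[:,1]>-70)&(R[:,1]<100)&(z>125)&(z<165)
        h,_=np.histogram(z[m],bins=np.arange(125,166,2)); print(n,a,b,h)
E
```

```text
t 13.1 tcp [0.5925 0.1318 0.1166] rack [-58.3  89.5] toolx ang 92.35 tz [ 1.7e-03 -1.0e-04 -1.0e+00] F [-4.04 -0.36  6.5 ] T [-0.02   0.086  0.003] op 0.668
top0 -11 -5 [ 0  0  0  0  3 15 26 25 20 25 26 32 42 44  6  0  0  0  0  0]
top0 0 4 [ 4  2 15 18 25 28 20 20 24 31 21 23 30 28 69 45 10  0  0  0]
top0 -7 0 [ 1  0  1  2  4  2  3  2  5  3  4  4 14  5  3  3  2  0  0  0]
scene0 -11 -5 [ 0  0  0  0  0  0  0  2 14 15 16 16 20 16  4  0  0  0  0  0]
scene0 0 4 [12  4 13 12 15  8  9 21 13 11 20 13 15 19 27 16  4  0  0  0]
scene0 -7 0 [ 0  0  0  0  0  0  1  0  5  5 13 12 13 15  7  1  0  0  0  0]
```

Vertical reaction appears at TCP z = 0.1167. That puts the tongue top at about 0.150, which agrees with the camera's 0.150–0.153, so the flange is seated on the louvre. I'll lower a touch more to take up the sag, then open.

move_arm([
  {"tx": 0, "ty": 0, "tz": 0.0005, "turn": 0},
  {"tx": 0, "ty": 0, "tz": 0.001, "turn": 0},
  {"tx": 0, "ty": 0, "tz": 0.001, "turn": 0},
  {"tx": 0, "ty": 0, "tz": 0.001, "turn": 0},
])

```text
time_s: 13.43
eef_pos: [0.5927, 0.1319, 0.1164]
eef_rot: [0.001, 0.692, 0.722, 0.001]
wrist_force: [-5.1, -0.5, 11.5]
opening: 0.671
```

```bash
python3 - <<'E'
from h import *
st()
shot('wrist','wrist8')
s=load('wrist8');C=cloud(s).reshape(-1,3);R=rackxy(C)*1000;z=C[:,2]*1000;ok=s['d'].ravel()>0
m=ok&(R[:,0]>-125)&(R[:,0]<-5)&(abs(R[:,1]-89.5)<30)&(z>110)
for a in range(-120,0,10):
    k=m&(R[:,0]>=a)&(R[:,0]<a+10); 
    if k.sum()>5: print(a,k.sum(),np.percentile(z[k],[50,90,97]).round(1))
E
```

```text
t 13.43 tcp [0.5927 0.1319 0.1164] rack [-58.   89.5] toolx ang 92.36 tz [ 2.4e-03 -1.0e-04 -1.0e+00] F [-5.06 -0.51 11.51] T [-0.023  0.259  0.041] op 0.671
-120 1994 [129.6 130.5 130.8]
-110 2867 [129.2 134.3 137.8]
-100 4186 [116.5 143.6 147.9]
-90 4229 [121.4 151.1 152.4]
-80 8880 [186.6 197.5 199.1]
-70 5920 [151.8 192.9 193.9]
-60 3506 [118.1 152.9 157.3]
-50 3047 [120.2 152.  153. ]
-40 3011 [118.3 150.9 152.7]
-30 2022 [117.3 143.2 152.2]
-20 5294 [124.7 135.2 137.5]
```

View pics/wrist8.png

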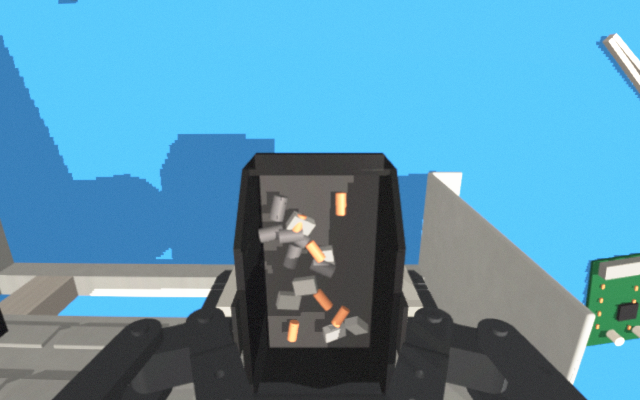

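move_arm([
  {"tx": 0, "ty": 0, "tz": -0.001, "turn": 0},
  {"tx": 0, "ty": 0, "tz": -0.001, "turn": 0},
  {"tx": 0, "ty": 0, "tz": -0.001, "turn": 0},
])

```text
time_s: 13.73
eef_pos: [0.5927, 0.1319, 0.1166]
eef_rot: [0.001, 0.692, 0.721, 0.001]
wrist_force: [-4.1, -1.2, 7.2]
opening: 0.667
```

move_arm([
  {"tx": 0, "ty": 0, "tz": 0, "turn": 0},
  {"tx": 0, "ty": 0, "tz": 0, "turn": 0},
  {"tx": 0, "ty": 0, "tz": 0, "turn": 0},
  {"tx": 0, "ty": 0, "tz": 0, "turn": 0},
  {"tx": 0, "ty": 0, "tz": 0, "turn": 0},
  {"tx": 0, "ty": 0, "tz": 0, "turn": 0},
], gripper=0.95)

```text
time_s: 14.23
eef_pos: [0.5917, 0.1318, 0.115]
eef_rot: [-0.0, 0.693, 0.721, -0.0]
wrist_force: [0.1, -0.3, 0.1]
opening: 0.95
```

```bash
python3 - <<'E'
from h import *
st(); shot('wrist','wrist9'); shot('scene','scene9')
im=load('scene9')['im'][140:260,330:440,::-1]; cv2.imwrite('pics/z_scene9.png',np.clip(cv2.resize(im,None,fx=5,fy=5,interpolation=cv2.INTER_CUBIC)*1.8,0,255).astype('u1'))
E
```

```text
t 14.23 tcp [0.5917 0.1318 0.115 ] rack [-59.   89.4] toolx ang 92.34 tz [-5.e-04 -0.e+00 -1.e+00] F [ 0.08 -0.25  0.09] T [-0.022  0.029  0.005] op 0.95
```

View pics/wrist9.png

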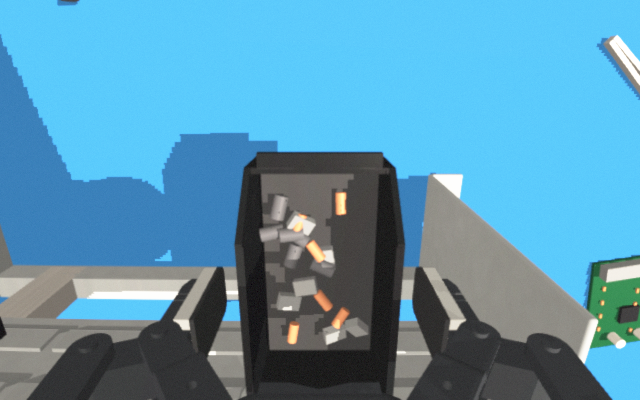

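View pics/z_scene9.png

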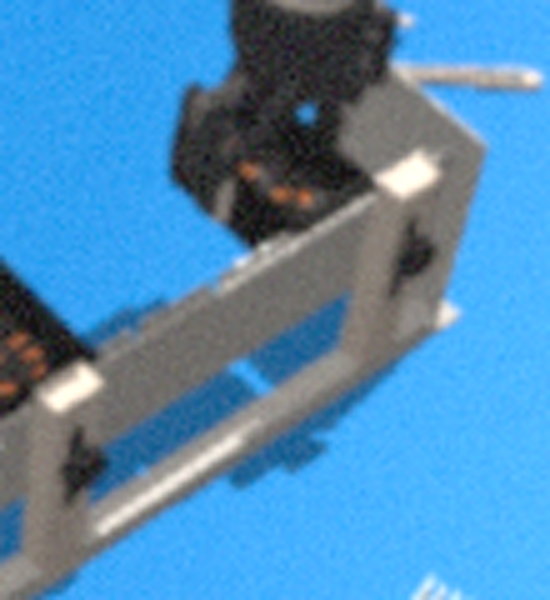

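The bin stayed hanging when released. I'll raise the open fingers clear, shift to the bin's right, close, and come down beside its right side near the back.

move_arm([
  {"tx": 0, "ty": 0, "tz": -0.003, "turn": 0},
  {"tx": 0, "ty": 0, "tz": -0.01, "turn": 0},
  {"tx": 0, "ty": 0, "tz": -0.025, "turn": 0},
  {"tx": 0, "ty": 0, "tz": -0.045, "turn": 0},
  {"tx": 0, "ty": 0, "tz": -0.065, "turn": 0},
  {"tx": 0, "ty": 0, "tz": -0.08, "turn": 0},
  {"tx": 0, "ty": 0, "tz": -0.085, "turn": 0},
  {"tx": 0, "ty": 0, "tz": -0.085, "turn": 0},
])

```text
time_s: 15.0
eef_pos: [0.593, 0.1319, 0.2026]
eef_rot: [0.001, 0.692, 0.721, 0.001]
wrist_force: [-0.4, -1.6, 0.4]
opening: 0.952
```

move_arm([
  {"tx": -0.01, "ty": 0.005, "tz": 0, "turn": 0},
  {"tx": -0.025, "ty": 0.012, "tz": 0, "turn": 0},
  {"tx": -0.04, "ty": 0.019, "tz": 0, "turn": 0},
  {"tx": -0.055, "ty": 0.025, "tz": 0, "turn": 0},
  {"tx": -0.06, "ty": 0.027, "tz": 0, "turn": 0},
  {"tx": -0.06, "ty": 0.027, "tz": 0, "turn": 0},
  {"tx": -0.06, "ty": 0.027, "tz": 0, "turn": 0},
  {"tx": -0.06, "ty": 0.027, "tz": 0, "turn": 0},
], gripper=0)

```text
time_s: 15.67
eef_pos: [0.621, 0.0731, 0.2]
eef_rot: [-0.0, 0.693, 0.721, -0.0]
wrist_force: [-1.0, -0.1, -0.2]
opening: 0.001
```

```bash
python3 - <<'E'
from h import *
st(); shot('wrist','wrist10'); shot('scene','scene10')
s=load('wrist10');C=cloud(s).reshape(-1,3);R=rackxy(C)*1000;z=C[:,2]*1000;ok=s['d'].ravel()>0
m=ok&(R[:,0]>-125)&(R[:,0]<-5)&(R[:,1]>50)&(R[:,1]<130)&(z>138)&(z<160)
Q=np.c_[R[m],z[m]]; print(m.sum(),cv2.minAreaRect(Q[:,:2].astype('f4')),np.percentile(z[m],[50,95]))
for a in range(-120,0,15):
    k=(Q[:,0]>=a)&(Q[:,0]<a+15)
    if k.sum()>5: print(a,k.sum(),np.percentile(Q[k,1],[1,99]).round(1),np.percentile(Q[k,2],[95]).round(1))
E
```

```text
t 15.67 tcp [0.621  0.0731 0.2   ] rack [-32.2  29.6] toolx ang 92.33 tz [-7.e-04  4.e-04 -1.e+00] F [-1.01 -0.09 -0.25] T [ 0.018  0.003 -0.032] op 0.001
5362 ((-52.470542907714844, 89.73641967773438), (95.2552719116211, 79.96421813964844), 0.3346348702907562) [149.66116355 152.96314684]
-105 272 [ 60.2 118.7] [147.8]
-90 557 [ 60.3 118.6] [150.3]
-75 540 [ 60.7 118.4] [150.9]
-60 549 [ 60.7 118.6] [151.8]
-45 529 [ 60.7 118.8] [152.3]
-30 517 [ 60.7 118.8] [152.8]
-15 2398 [ 51.4 128.5] [153.2]
```

View pics/wrist10.png

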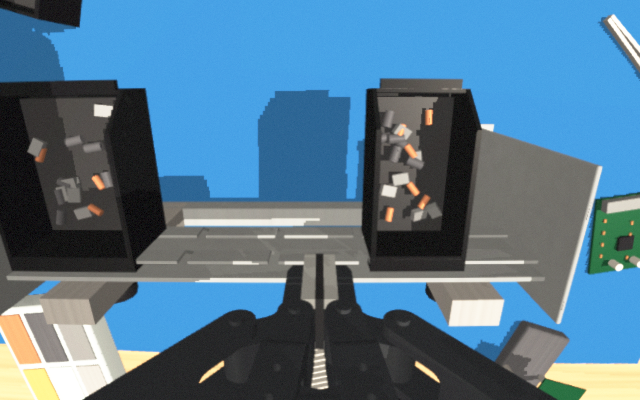

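The bin hangs square at rack y 60.7–118.6 mm (columns 365–480), front sagging slightly. Fingers are shut at columns 302–337, to its right side. I'll descend beside it.

move_arm([
  {"tx": 0, "ty": 0, "tz": 0.005, "turn": 0},
  {"tx": 0, "ty": 0, "tz": 0.02, "turn": 0},
  {"tx": 0, "ty": 0, "tz": 0.04, "turn": 0},
  {"tx": 0, "ty": 0, "tz": 0.06, "turn": 0},
  {"tx": 0, "ty": 0, "tz": 0.073, "turn": 0},
  {"tx": 0, "ty": 0, "tz": 0.078, "turn": 0},
  {"tx": 0.004, "ty": 0, "tz": 0.078, "turn": 0},
  {"tx": 0.01, "ty": 0, "tz": 0.078, "turn": 0},
  {"tx": 0.013, "ty": 0, "tz": 0.078, "turn": 0},
  {"tx": 0.013, "ty": 0, "tz": 0.078, "turn": 0},
  {"tx": 0.013, "ty": 0, "tz": 0.078, "turn": 0},
])

```text
time_s: 16.68
eef_pos: [0.6214, 0.0864, 0.1235]
eef_rot: [0.001, 0.692, 0.722, 0.001]
wrist_force: [0.4, 0.5, 0.7]
opening: 0.001
```

```bash
python3 - <<'E'
from h import *
st(); shot('wrist','wrist11')
E
```

```text
t 16.68 tcp [0.6214 0.0864 0.1235] rack [-31.3  42.8] toolx ang 92.39 tz [ 1.9e-03 -2.0e-04 -1.0e+00] F [0.42 0.54 0.73] T [ 0.024  0.016 -0.052] op 0.001
```

View pics/wrist11.png

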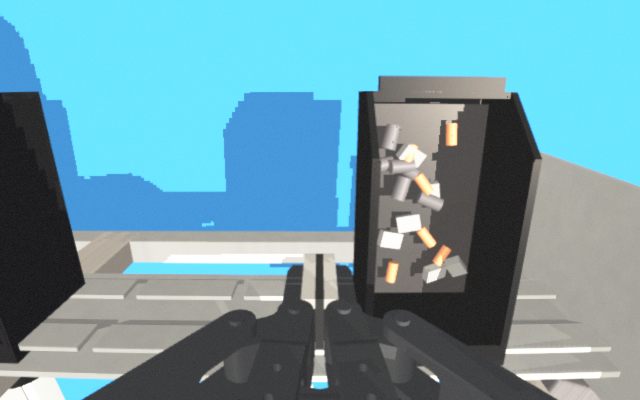

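move_arm([
  {"tx": 0.001, "ty": 0, "tz": 0, "turn": 0},
  {"tx": 0.003, "ty": 0, "tz": 0, "turn": 0},
  {"tx": 0.005, "ty": 0, "tz": 0, "turn": 0},
  {"tx": 0.007, "ty": 0, "tz": 0, "turn": 0},
  {"tx": 0.009, "ty": 0, "tz": 0, "turn": 0},
  {"tx": 0.011, "ty": 0, "tz": 0, "turn": 0},
  {"tx": 0.013, "ty": 0, "tz": 0, "turn": 0},
  {"tx": 0.015, "ty": 0, "tz": 0, "turn": 0},
  {"tx": 0.017, "ty": 0, "tz": 0, "turn": 0},
  {"tx": 0.019, "ty": 0, "tz": 0, "turn": 0},
])

```text
time_s: 17.57
eef_pos: [0.6201, 0.105, 0.1224]
eef_rot: [0.0, 0.692, 0.721, -0.0]
wrist_force: [-0.8, -3.9, 2.2]
opening: 0.001
```

```bash
cat > chk.py <<'E'
from h import *
import sys
st(); shot('wrist',sys.argv[1])
s=load(sys.argv[1]);C=cloud(s).reshape(-1,3);R=rackxy(C)*1000;z=C[:,2]*1000;ok=s['d'].ravel()>0
m=ok&(R[:,0]>-125)&(R[:,0]<-12)&(R[:,1]>45)&(R[:,1]<167)&(z>138)&(z<160)
Q=np.c_[R[m],z[m]]
for a in range(-110,-10,10):
    k=(Q[:,0]>=a)&(Q[:,0]<a+10)
    if k.sum()>5: print(a,k.sum(),np.percentile(Q[k,1],[1,99]).round(1),np.percentile(Q[k,2],[95]).round(1))
E
python3 chk.py wrist12
```

```text
t 17.57 tcp [0.6201 0.105  0.1224] rack [-31.8  61.5] toolx ang 92.34 tz [ 3.e-04 -2.e-04 -1.e+00] F [-0.82 -3.94  2.22] T [-0.571  0.143  0.023] op 0.001
-100 745 [ 75.7 133.8] [147.8]
-90 1044 [ 75.6 133.6] [150.2]
-80 988 [ 75.6 133.6] [150.5]
-70 940 [ 75.6 133.4] [150.8]
-60 908 [ 75.6 133.4] [151.5]
-50 2051 [ 55.4 133. ] [158.8]
-40 1666 [ 48.4 133.1] [159.2]
-30 698 [ 60.5 133.5] [159.5]
-20 1109 [114.2 133.2] [152.8]
```

View pics/wrist12.png

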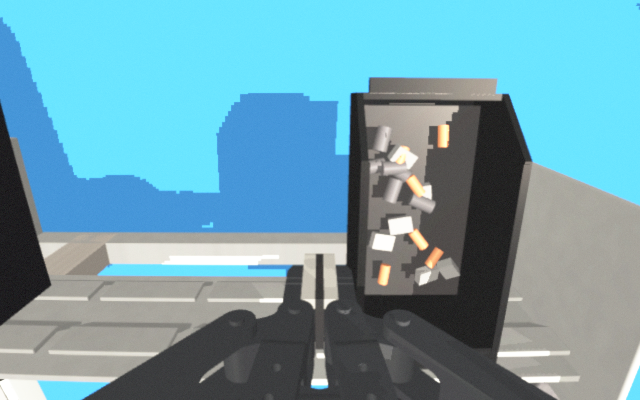

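The bin slides square with about 4 N; its left side is at y = 133.5. I'll continue.

move_arm([
  {"tx": 0.002, "ty": 0, "tz": 0, "turn": 0},
  {"tx": 0.004, "ty": 0, "tz": 0, "turn": 0},
  {"tx": 0.006, "ty": 0, "tz": 0, "turn": 0},
  {"tx": 0.008, "ty": 0, "tz": 0, "turn": 0},
  {"tx": 0.01, "ty": 0, "tz": 0, "turn": 0},
  {"tx": 0.012, "ty": 0, "tz": 0, "turn": 0},
  {"tx": 0.014, "ty": 0, "tz": 0, "turn": 0},
  {"tx": 0.016, "ty": 0, "tz": 0, "turn": 0},
  {"tx": 0.018, "ty": 0, "tz": 0, "turn": 0},
  {"tx": 0.02, "ty": 0, "tz": 0, "turn": 0},
  {"tx": 0.022, "ty": 0, "tz": 0, "turn": 0},
  {"tx": 0.024, "ty": 0, "tz": 0, "turn": 0},
  {"tx": 0.026, "ty": 0, "tz": 0, "turn": 0},
  {"tx": 0.028, "ty": 0, "tz": 0, "turn": 0},
  {"tx": 0.03, "ty": 0, "tz": 0, "turn": 0},
  {"tx": 0.032, "ty": 0, "tz": 0, "turn": 0},
])

```text
time_s: 18.95
eef_pos: [0.6187, 0.137, 0.1224]
eef_rot: [0.0, 0.692, 0.721, -0.0]
wrist_force: [-0.5, -5.2, 3.4]
opening: 0.002
```

```bash
python3 chk.py wrist13
```

```text
t 18.95 tcp [0.6187 0.137  0.1224] rack [-31.8  93.5] toolx ang 92.35 tz [ 2.e-04 -2.e-04 -1.e+00] F [-0.46 -5.21  3.43] T [-0.715  0.064  0.017] op 0.002
-100 734 [107.7 165.9] [147.7]
-90 1049 [107.7 165.8] [150.1]
-80 1001 [107.7 165.5] [150.5]
-70 938 [107.6 165.5] [151.]
-60 904 [107.6 165.5] [151.3]
-50 2055 [ 87.5 165.2] [158.7]
-40 1686 [ 80.5 165.2] [159.]
-30 701 [ 92.5 165.4] [159.3]
-20 1106 [146.5 165.4] [152.7]
```

View pics/wrist13.png

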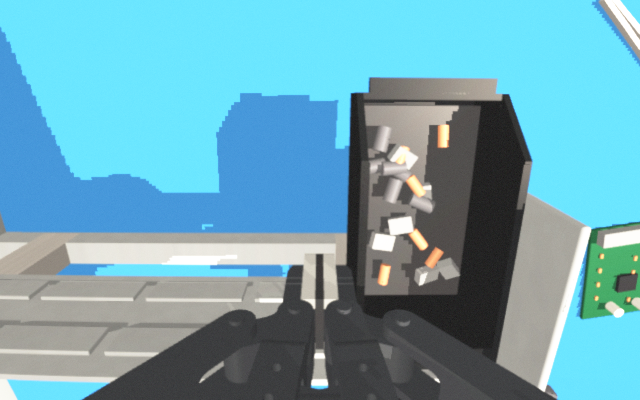

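Left side at y = 165.5, so about 4.5 mm remain. I'll make millimetre steps until contact.

move_arm([
  {"tx": 0.001, "ty": 0, "tz": 0, "turn": 0},
  {"tx": 0.002, "ty": 0, "tz": 0, "turn": 0},
  {"tx": 0.003, "ty": 0, "tz": 0, "turn": 0},
  {"tx": 0.003, "ty": 0, "tz": 0, "turn": 0},
])

```text
time_s: 19.33
eef_pos: [0.6186, 0.1401, 0.1224]
eef_rot: [0.0, 0.692, 0.721, 0.0]
wrist_force: [0.0, -4.7, 3.3]
opening: -0.0
```

move_arm([
  {"tx": 0.0005, "ty": 0, "tz": 0, "turn": 0},
  {"tx": 0.001, "ty": 0, "tz": 0, "turn": 0},
  {"tx": 0.001, "ty": 0, "tz": 0, "turn": 0},
])

```text
time_s: 19.58
eef_pos: [0.6186, 0.1408, 0.1224]
eef_rot: [0.0, 0.692, 0.721, 0.0]
wrist_force: [-0.4, -4.5, 3.7]
opening: -0.001
```

```bash
python3 chk.py wrist14
```

```text
t 19.58 tcp [0.6186 0.1408 0.1224] rack [-31.8  97.4] toolx ang 92.34 tz [ 2.e-04 -1.e-04 -1.e+00] F [-0.45 -4.55  3.71] T [-0.692  0.045  0.014] op -0.001
-100 442 [111.5 167. ] [147.6]
-90 728 [111.5 167. ] [150.1]
-80 677 [111.5 167. ] [150.5]
-70 631 [111.5 167. ] [150.9]
-60 615 [111.4 167. ] [151.4]
-50 1826 [ 91.3 166.9] [158.9]
-40 1444 [ 84.3 167. ] [159.2]
-30 503 [ 96.4 167. ] [159.5]
-20 965 [150.1 166.9] [152.6]
```

move_arm([
  {"tx": 0.0005, "ty": 0, "tz": 0, "turn": 0},
  {"tx": 0.001, "ty": 0, "tz": 0, "turn": 0},
  {"tx": 0.001, "ty": 0, "tz": 0, "turn": 0},
])

```text
time_s: 19.88
eef_pos: [0.6185, 0.1418, 0.1224]
eef_rot: [0.0, 0.693, 0.721, 0.0]
wrist_force: [-0.1, -4.0, 3.4]
opening: -0.001
```

move_arm([
  {"tx": 0.0005, "ty": 0, "tz": 0, "turn": 0},
  {"tx": 0.001, "ty": 0, "tz": 0, "turn": 0},
  {"tx": 0.001, "ty": 0, "tz": 0, "turn": 0},
])

```text
time_s: 20.13
eef_pos: [0.6185, 0.1426, 0.1224]
eef_rot: [0.0, 0.693, 0.721, -0.0]
wrist_force: [0.5, -7.0, 2.5]
opening: -0.0
```

Force has risen to 7 N, so the side is probably touching the plate. I'll make one more small step to confirm.

move_arm([
  {"tx": 0.0005, "ty": 0, "tz": 0, "turn": 0},
  {"tx": 0.001, "ty": 0, "tz": 0, "turn": 0},
  {"tx": 0.001, "ty": 0, "tz": 0, "turn": 0},
])

```text
time_s: 20.38
eef_pos: [0.6185, 0.1426, 0.1224]
eef_rot: [0.001, 0.693, 0.721, -0.001]
wrist_force: [0.4, -8.9, 4.1]
opening: -0.004
```

```bash
python3 chk.py wrist15
```

```text
t 20.38 tcp [0.6185 0.1426 0.1224] rack [-31.7  99.1] toolx ang 92.33 tz [ 1.0e-04 -2.1e-03 -1.0e+00] F [ 0.42 -8.88  4.11] T [-1.328  0.111  0.022] op -0.004
-100 281 [113.1 115.7] [148.1]
-90 360 [113.1 116.2] [150.2]
-80 336 [113.1 116.2] [150.6]
-70 324 [113.1 116.2] [151.1]
-60 302 [113.1 116.2] [151.4]
-50 1478 [ 93.  115.7] [159.1]
-40 1103 [ 86.  115.5] [159.4]
-30 164 [ 98.2 100.8] [159.7]
-20 691 [151.4 166.9] [152.3]
```

View pics/wrist15.png

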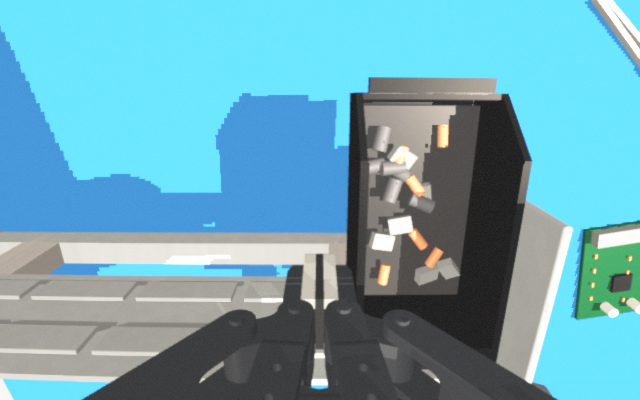

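The TCP has stopped while force rises, so the bin is flush. I'll back away to the right, then rise.

move_arm([
  {"tx": -0.002, "ty": 0, "tz": 0, "turn": 0},
  {"tx": -0.005, "ty": 0, "tz": 0, "turn": 0},
  {"tx": -0.01, "ty": 0, "tz": 0, "turn": 0},
  {"tx": -0.02, "ty": 0, "tz": 0, "turn": 0},
  {"tx": -0.03, "ty": 0, "tz": 0, "turn": 0},
  {"tx": -0.03, "ty": 0, "tz": -0.01, "turn": 0},
  {"tx": -0.03, "ty": 0, "tz": -0.03, "turn": 0},
  {"tx": -0.03, "ty": 0, "tz": -0.055, "turn": 0},
  {"tx": -0.03, "ty": 0, "tz": -0.08, "turn": 0},
  {"tx": -0.03, "ty": -0.02, "tz": -0.1, "turn": 0},
  {"tx": -0.03, "ty": -0.05, "tz": -0.12, "turn": 0},
  {"tx": -0.03, "ty": -0.08, "tz": -0.13, "turn": 0},
  {"tx": -0.03, "ty": -0.1, "tz": -0.13, "turn": 0},
  {"tx": -0.03, "ty": -0.1, "tz": -0.13, "turn": 0},
  {"tx": -0.03, "ty": -0.1, "tz": -0.13, "turn": 0},
])

```text
time_s: 21.68
eef_pos: [0.5195, 0.1098, 0.2536]
eef_rot: [0.001, 0.693, 0.721, 0.001]
wrist_force: [0.3, -0.6, -0.9]
opening: -0.002
```

```bash
python3 - <<'E'
from h import *
st(); 
for n in ['wrist','top','scene']:
    shot(n,n+'16')
s=load('wrist16');C=cloud(s).reshape(-1,3);R=rackxy(C)*1000;z=C[:,2]*1000;ok=s['d'].ravel()>0
m=ok&(R[:,0]>-125)&(R[:,0]<-12)&(R[:,1]>90)&(R[:,1]<167)&(z>138)&(z<158)
Q=np.c_[R[m],z[m]]
for a in range(-110,-10,10):
    k=(Q[:,0]>=a)&(Q[:,0]<a+10)
    if k.sum()>5: print(a,k.sum(),np.percentile(Q[k,1],[1,99]).round(1),np.percentile(Q[k,2],[95]).round(1))
for n,(a,b,c,d) in dict(scene16=(130,260,330,440),top16=(110,230,130,360)).items():
    im=load(n)['im'][a:b,c:d,::-1]; f=min(800/(d-c),600/(b-a)); cv2.imwrite('pics/z_'+n+'.png',np.clip(cv2.resize(im,None,fx=f,fy=f,interpolation=cv2.INTER_CUBIC)*1.7,0,255).astype('u1'))
E
```

```text
t 21.68 tcp [0.5195 0.1098 0.2536] rack [-132.    70.5] toolx ang 92.34 tz [ 2.1e-03  2.0e-04 -1.0e+00] F [ 0.29 -0.6  -0.87] T [ 0.002 -0.029  0.007] op -0.002
-100 66 [113.2 115.9] [148.3]
-90 60 [113.2 115.8] [149.8]
-80 69 [112.4 115.6] [150.4]
-70 67 [112.4 115.3] [151.1]
-60 68 [112.4 115.7] [151.6]
-50 67 [112.4 115.5] [151.9]
-40 66 [112.4 115.8] [152.2]
-30 21 [112.5 115.1] [152.3]
```

View pics/wrist16.png

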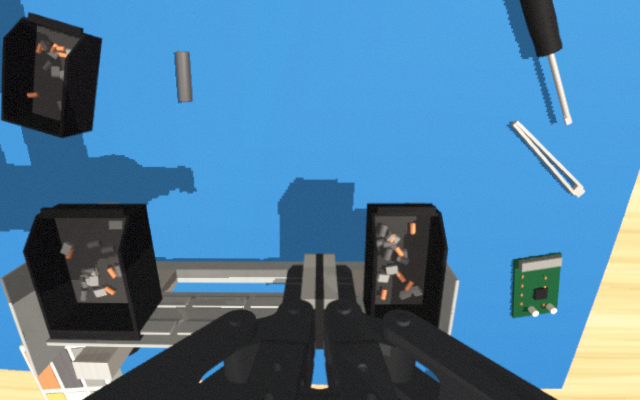

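View pics/z_scene16.png

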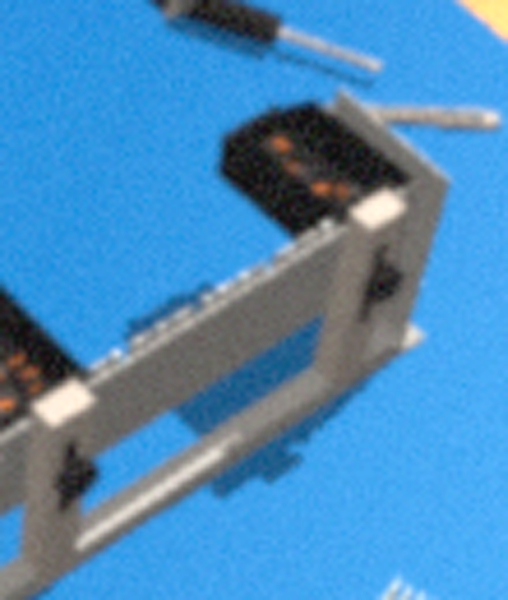

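View pics/z_top16.png

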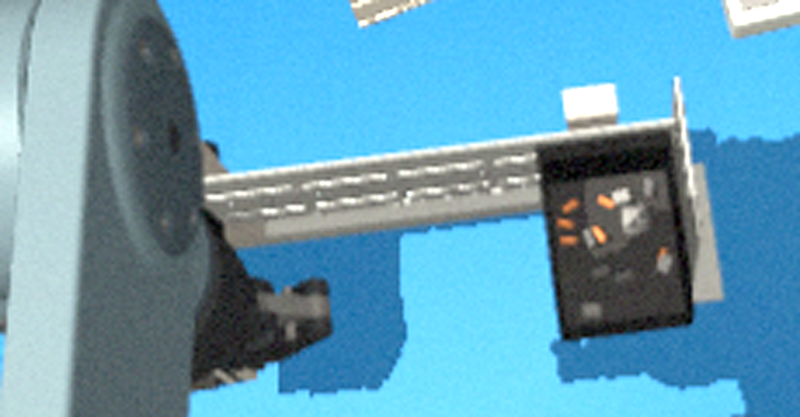

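The bin hangs square and flush at the left plate: its right side is at y of about 113, so the centre is about 141–142 mm. The robot is clear, so I'll hand in.

```bash
python3 -c "
from h import *
print(workorder.hand_in()); st()"
```

```text
the job is handed in; nothing more can be done
None
the job is handed in; nothing more can be done
```

The loose lipped bin is hanging on the top louvre, flush against the left end plate, and I handed the job in at about 22 s. No verdict is reported, so the checks below are my own.

**What I did:**
1. I found the lipped bin by its size in the depth images. It measured 58 × 115 mm overall, against 62 × 105 mm for the tray.
2. I gripped it by its sides and carried it level to the rack.
3. I touched its back to the louvre's front to find the depth, backed off 1 mm, and lowered in small steps.
4. The louvre began carrying the bin with its top edge at about z = 0.150 m. The cameras put that edge at 0.150–0.153 m. Upward force at the wrist peaked at about 11.5 N, and I eased it to about 7 N before opening the fingers.
5. I pushed the bin left with closed fingers at 4–5 N. At about 9 N it stopped moving against the plate.

**Last checks, with the arm clear:**
- **Position:** the right side is at rack y of about 112.4–113.2 mm, which puts the centre at about 141–142 mm. The limit is above 137 mm.
- **Squareness:** the right side is straight to within about 1 mm over its length. The rim drops slightly towards the front, as expected for the 3° sag.
- **Disagreement:** taken literally, the camera position puts the left side about 1 mm past the plate. That is within the 2 mm calibration error, and the force rise confirms contact.
- **Not checked:** I did not re-measure the tray, battery, spool or can at the end. The arm never went near them, and the last wrist picture shows the tray and battery standing.

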